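# Stack the bobbin tray and its lid with the cut corners matched

### The arm

A 6-joint arm with a two-finger parallel gripper is mounted at the origin on a cart in front of the work surface, level with it; the furniture and walls round the work are solid. World frame = base frame: x ahead of the robot, y to its left, z up, the work surface at z = 0. Lengths are in mm, angles in degrees, forces in N, time in s.
With the tool pointing down it reaches from about 300 to 850 mm from the base axis. Payload 4.2 kg.
Tool frame: the origin (TCP) lies midway between the tips of the shut fingers; the grasp point (between the pads) lies 19 mm behind it; z points along the fingers, x is the direction in which the jaws open and shut, and the axes are right-handed (so a half turn about z gives the same grasp; the last joint's range is limited). The gripper opens to 91 mm and grips with 3 to 60 N. Pads are 32 mm wide; open, the fingers measure 118 mm over their backs; the gripper's body (76 mm by 178 mm) begins 60 mm behind the grasp point.
Start: joints at [-71.333, 18.312, 89.639, -0, 72.044, -1.146], TCP at [194.9, -540.978, 213.976] pointing down, gripper open.
Joint ranges: [-177.97, 177.97], [-48.28, 115.42], [12.27, 149.76], [-77.06, 257.06], [2.81, 150.46], [-146.56, 146.56]. Speed limits (degrees/s): [147.25, 147.25, 180, 180, 180, 180].

### API

Orientations are given as [roll, pitch, yaw] about the fixed x, y, z axes, in that order (R = Rz(yaw) Ry(pitch) Rx(roll)).
In Python, from workcell import env gives the robot as it stands. The module is installed in compiled form; this text tells all that it offers.
- The arm moves only by the tool drive_tool, never from a script. Its argument "series" is a list of rows, each a list of 3 entries, a list of its own where there are three numbers: the closure, from 0 (fully open) to 1 (shut), then the shift along the tool's x, y, z in mm, then the turn, a rotation vector about the tool's x, y, z in rad. In form: [[gripper, [dx, dy, dz], [rx, ry, rz]], ...]. A call has exactly 5 rows; each row is the pose to reach, as a shift and turn from the pose commanded when the call began, along the tool's axes at that moment; what a row does not reach only later rows make up. A row lasts 1/10 s, in which the tool goes at most 50 mm and 8.59 degrees, less where a joint would pass 70% of its speed; a pose out of reach is approached as far as the arm can. A call with a gripper value outside its range is refused whole. The fingers move at their own pace and stop on an object; "squeeze" is the grip in N (left out, the last holds). Time passes only in rows, so rows that repeat a pose let the fingers close, or fill a call up. It gives the time, the measured TCP pose, the force and the opening at its end, in the units of the state.
- env.state(): the state, without advancing time (a new reading comes with each control period).
- env.grab_frame(name): name is "scene" or "top"; returns a dict with "image" (384x512x3 uint8, red, green, blue), "K" (3x3 intrinsics, pixels), "origin" and "orientation" of the camera in the world. Camera axes: x right, y down, z forward; pixel columns grow to the right and rows downward; lengths in mm; the calibration is good to about 2 mm. A picture is of the moment at which its call begins. There is no depth.
- env.job_done(): hands the job in, once; it reports no verdict.
The state is a dict: "time_s": time; "qpos": joint angles; "qvel": joint speeds; "effort": joint torques, N m; "ee_pos": TCP position; "ee_rot": TCP orientation; "force": force on the tool from outside, world axes, zero at the start; "torque": the same for the moment, N m; "gripper_width": finger opening in mm.
Only numpy, scipy, OpenCV 4.12 (cv2) and the standard library are available. Lean on these libraries where they do the work, as an engineer would, in place of code of your own. Each camera call takes 0.05 s, during which the arm holds its last target.

### The job

Take the blue bobbin tray off the sloped plywood stand and lower it onto the grey tray that is screwed to the table, its two cut-off corners above the grey tray's cut-off corners, so that its skirt slips over the rim and it sits fully down and level. Then lower the green lid onto the blue tray in the same way, cut corners matched and fully down. Set both down without dropping them, and leave the pattern weight, the thread spool and the tape measure where they are.

Things in the scene. Friction and masses are not known exactly. Their poses are not given: they have to be found in the camera images.
- bottom_tray: grey open tray of bobbins on a 150 x 78 x 4 mm aluminium plate screwed to the table (fixed). Origin: underside of the plate, under the tray's centre; z up. Walls 90 mm (x) by 50 mm (y) outside, the two corners at the +x end cut off at 45 degrees (12 mm), those at -x square; rim 36 mm above the origin. The blue tray seated on it has the same yaw and its origin 30 mm above this origin.
- bottom_tray_rim (a point): centre of the grey tray's rim, 36 mm above the table
- bottom_tray_front (a point): middle of the grey tray's end with the cut corners, at the rim: 45 mm along +x from bottom_tray_rim
- stand: fixed plywood stand; its sloping face, 122 mm long and 74 mm wide, is tilted 35 degrees from level and rises along the stand's +x (towards the robot's right, give or take its yaw) to about 80 mm; a lip 8 mm high along the low edge holds the blue tray. Origin: on the table, under the middle of the stand; z up.
- tray: blue open tray (bobbins fixed in it), 85 to 155 g, 32 mm high. Starts on the stand's face, tilted 35 degrees, long way up the slope, cut-corner end (+x) uppermost. Origin: centre of the underside (skirt's lower edge); z out of the open top. Walls 90 mm (x) by 50 mm (y) outside, the two +x corners cut off at 45 degrees (12 mm), -x corners square. The lid seated on it has its origin 26 mm above this one.
- tray_rim (a point): centre of the blue tray's rim, 32 mm above its underside. Tray and lid: flared skirt round the foot, 101 x 61 mm over all, 6 mm high, shoulder 57 mm wide up to 8 mm; above that plain upright walls 50 mm wide over the outside, to be gripped. Ledge inside the skirt 6 mm above the underside rests on the rim below
- tray_front (a point): middle of the blue tray's end with the cut corners, at the rim (45 mm along its +x, 32 mm above its underside). The skirt's mouth clears the rim below by 3.6 mm a side, 1.7 mm when seated; it fits only with cut corners over cut corners
- lid: green closed lid, 55 to 105 g, 26 mm high, flat on the table, right way up, yaw within 75 degrees of 0. Origin: centre of the underside (skirt's lower edge); z up. Outline, skirt, shoulder, ledge and clearances as on the blue tray: 90 mm (x) by 50 mm (y), the two +x corners cut off at 45 degrees, -x corners square; ribbed flat top.
- lid_front (a point): middle of the lid's end with the cut corners, at the top (45 mm along its +x, 26 mm above its underside)
- pattern_weight: bystander: grey cast pattern weight with a knob, 72 mm across and 52 mm high; origin at the centre of its underside
- thread_spool: bystander: upright thread spool with red ends and black thread, 38 mm across and 50 mm high, standing under the shade of the desk lamp, which hangs there less than 0.6 m over the table: keep the arm clear of it; origin at the centre of its underside
- tape_measure_roll: bystander: rolled yellow tape measure, 46 mm across and 16 mm high; origin at the centre of its underside
Things that resemble listed ones, but are neither listed nor needed, are in the scene too. What is shaped like the bottom_tray but purple is not meant.

How it is judged (in metres and radians):
On the way, in this order (a step that is already met when the one before it is completed fails the run):
1. the blue tray sits fully down on the grey tray, cut corners matched, let go (horizontal distance between tray and bottom_tray_rim below 0.004 m and horizontal distance between tray_front and bottom_tray_front below 0.005 m and z of tray in the frame of bottom_tray between 0.0285 and 0.0318 m and angle between tray's own z axis and vertical below 0.04 rad and contact force between tray and the fingers below 0.05 N), for 0.2 s.
2. the green lid sits fully down on the blue tray, cut corners matched (horizontal distance between tray and bottom_tray_rim below 0.004 m and horizontal distance between tray_front and bottom_tray_front below 0.005 m and z of tray in the frame of bottom_tray between 0.0285 and 0.0318 m and angle between each of tray, lid's own z axis and vertical below 0.04 rad and horizontal distance between lid and tray_rim below 0.004 m and horizontal distance between lid_front and tray_front below 0.005 m and z of lid in the frame of tray between 0.0245 and 0.0278 m), for 0.2 s.
At the end, for the whole second after the job is handed in: The blue tray sits on the grey tray and the green lid on the blue tray, each with its cut corners over those of the one below (centres within 4 mm, cut-corner ends within 5 mm), fully down (within 1.5 mm) and level (within about 2 degrees), at rest and let go (all of step 2 and linear speed of each of tray, lid below 0.01 m/s and angular speed of each of tray, lid below 0.1 rad/s); the robot touches nothing.
It fails at once if the grey pattern weight is moved by more than 3 cm (distance of pattern_weight from where it was at the start of the episode above 0.03 m).
It fails at once if the red and black thread spool is moved by more than 3 cm (distance of thread_spool from where it was at the start of the episode above 0.03 m).
It fails at once if the rolled yellow tape measure is moved by more than 3 cm (distance of tape_measure_roll from where it was at the start of the episode above 0.03 m).
It fails at once if the blue tray is dropped onto the grey one from more than about 2 cm (horizontal distance between tray and bottom_tray below 0.06 m and z of tray in the frame of bottom_tray above 0.042 m and contact force between tray and the fingers below 0.05 N and linear speed of tray above 0.35 m/s).
It fails at once if the lid is dropped onto the blue tray from more than about 2 cm (horizontal distance between lid and tray below 0.06 m and z of lid in the frame of tray above 0.038 m and contact force between lid and the fingers below 0.05 N and linear speed of lid above 0.35 m/s).
It also fails if it takes over 72 s, if anything falls off the work surface, if the arm or the gripper's body presses on something with over 40 N, if the wrist force passes 120 N, or if a joint passes its speed limit or range.

## Working session

There is one attempt and no reset: what is moved stays moved. The work goes in short steps, Python scripts to look and compute and a tool call to move; the robot and the scene stay as the last step left them, time stands still between calls to the robot, and variables do not carry over. Pictures are saved under pics/ and viewed, and the job is handed in when it is done.

Besides the shell and the picture viewer there is one more tool, called after "Request:" by a JSON object that holds its "fn" and its "kwargs", one argument or row to a line. drive_tool: Moves the arm, as the interface text tells. Its arguments: {"type":"object","properties":{"series":{"type":"array","items":{"type":"array"}},"squeeze":{"type":"number"}},"required":["series"]}

```bash
mkdir -p pics; ls; python3 - <<'E'
from workcell import env
import cv2,pickle,numpy as np
print(env.state())
for n in("scene","top"):
    f=env.grab_frame(n); pickle.dump(f,open(f"{n}0.pkl","wb"))
    print(n,f["K"],f["origin"],f["orientation"])
    cv2.imwrite(f"pics/{n}0.png",cv2.resize(f["image"][:,:,::-1],(800,600),interpolation=cv2.INTER_CUBIC))
E
```

```text
pics
{'time_s': 0.0, 'qpos': array([-7.13329712e+01,  1.83518930e+01,  8.97069535e+01, -3.65908512e-04,
        7.20438307e+01, -1.14462738e+00]), 'qvel': array([-0.07634344, -0.07262721, -0.04955208,  0.011424  , -0.04551967,
       -0.09414018]), 'effort': array([ 2.09891390e-03, -4.12456870e+01, -2.31972027e+01,  7.26638851e-02,
        4.57082014e-02, -1.55248918e-04]), 'ee_pos': array([ 194.73182505, -540.47889273,  213.11405093]), 'ee_rot': array([-1.79998297e+02,  1.02663647e-01, -7.01882292e+01]), 'force': array([ 0.8215359 , -0.04229883,  0.03751752]), 'torque': array([-0.01748301, -0.03879497, -0.03176169]), 'gripper_width': 91.22739626592116}
scene [[472.72672296   0.         254.20562582]
 [  0.         472.72672296 191.56233167]
 [  0.           0.           1.        ]] [-345.42323337  511.99121386  636.99754903] [-115.78543421   -1.05101568 -131.08873327]
top [[364.46235456   0.         261.55074233]
 [  0.         364.46235456 191.64933295]
 [  0.           0.           1.        ]] [ 317.26483918 -196.66971918  922.21413065] [-169.33857819   -2.42852696  -89.08824652]
```

View pics/scene0.png

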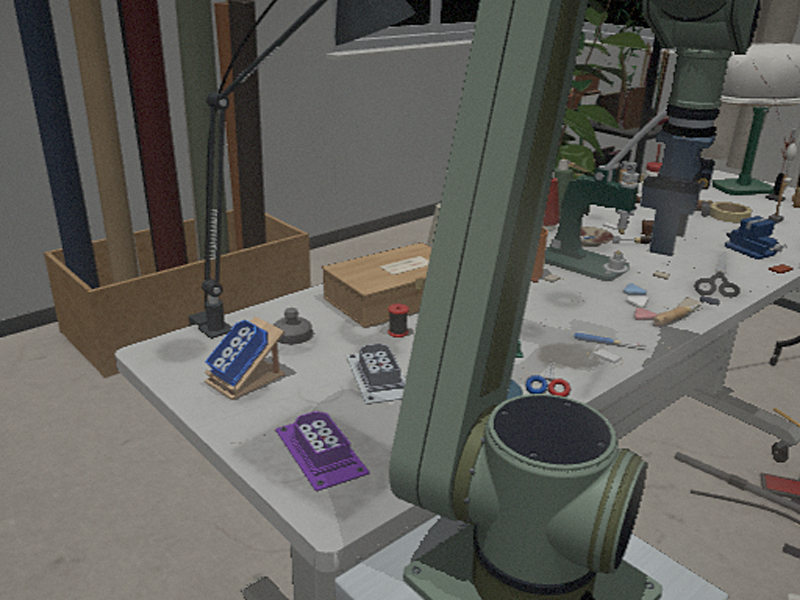

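View pics/top0.png

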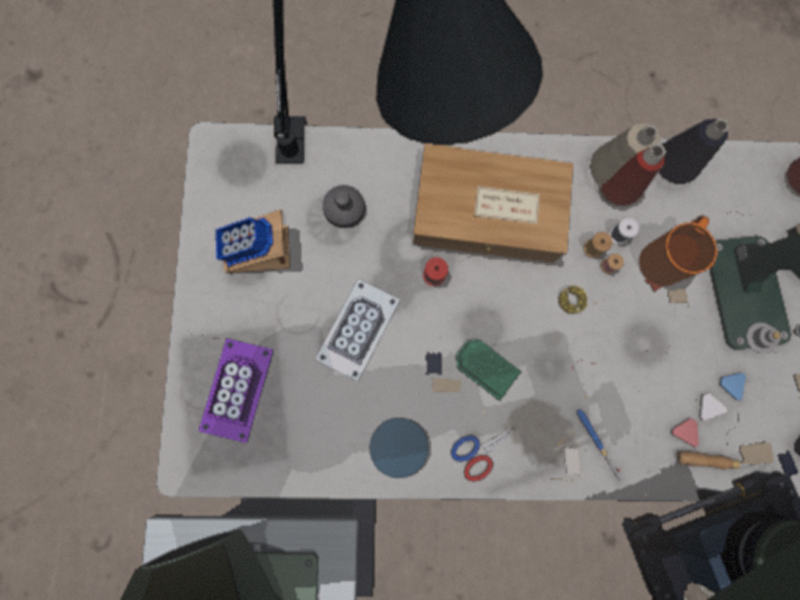

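```bash
cat > h.py <<'E'
import numpy as np,cv2,pickle
from scipy.spatial.transform import Rotation as Ro
from scipy.optimize import least_squares
def cam(f):
    return f["K"],np.array(f["origin"]),Ro.from_euler('xyz',f["orientation"],degrees=True).as_matrix()
def proj(f,P):
    K,o,R=cam(f); p=(np.atleast_2d(P)-o)@R; p=p@K.T; return p[:,:2]/p[:,2:]
def back(f,uv,z):
    K,o,R=cam(f); uv=np.atleast_2d(uv); d=np.c_[uv,np.ones(len(uv))]@np.linalg.inv(K).T@R.T
    return o+d*((z-o[2])/d[:,2])[:,None]
def crop(f,c,h,s,name):
    im=f["image"][:,:,::-1]; u,v=map(int,c)
    y0,x0=max(0,v-h),max(0,u-h)
    cv2.imwrite(name,cv2.resize(im[y0:v+h,x0:u+h],None,fx=s,fy=s,interpolation=cv2.INTER_CUBIC)); print(name,"origin",x0,y0,"scale",s)
E
python3 - <<'E'
from h import *
T=pickle.load(open("top0.pkl","rb"));S=pickle.load(open("scene0.pkl","rb"))
k=1.5625
for n,u,v,z in [("tray",243,240,70),("grey",356,329,36),("purple",235,390,36),("lid",487,368,26),("weight",345,205,40),("spool",436,270,50),("tape",573,299,16),("lamp base",290,140,30),("box",500,200,60),("shade tip lowest",440,138,450)]:
    P=back(T,[u/k,v/k],z)[0]; print(n,P.round(),"scene800:",(proj(S,P)[0]*k).round())
crop(T,(243/k,240/k),35,10,"pics/c_tray.png")
crop(T,(356/k,329/k),35,10,"pics/c_grey.png")
crop(T,(487/k,368/k),35,10,"pics/c_lid.png")
crop(S,(245/k,355/k),38,8,"pics/c_strayS.png")
E
```

```text
tray [565.  26.  70.] scene800: [242. 344.]
grey [ 436. -150.   36.] scene800: [381. 359.]
purple [339.  30.  36.] scene800: [326. 429.]
lid [ 380. -357.   26.] scene800: [494. 338.]
weight [ 637. -126.   40.] scene800: [297. 316.]
spool [ 531. -273.   50.] scene800: [400. 309.]
tape [ 496. -502.   16.] scene800: [500. 298.]
lamp base [752. -29.  30.] scene800: [217. 314.]
box [ 646. -375.   60.] scene800: [400. 269.]
shade tip lowest [ 554. -241.  450.] scene800: [380.  77.]
pics/c_tray.png origin 120 118 scale 10
pics/c_grey.png origin 192 175 scale 10
pics/c_lid.png origin 276 200 scale 10
pics/c_strayS.png origin 118 189 scale 8
```

View pics/c_tray.png

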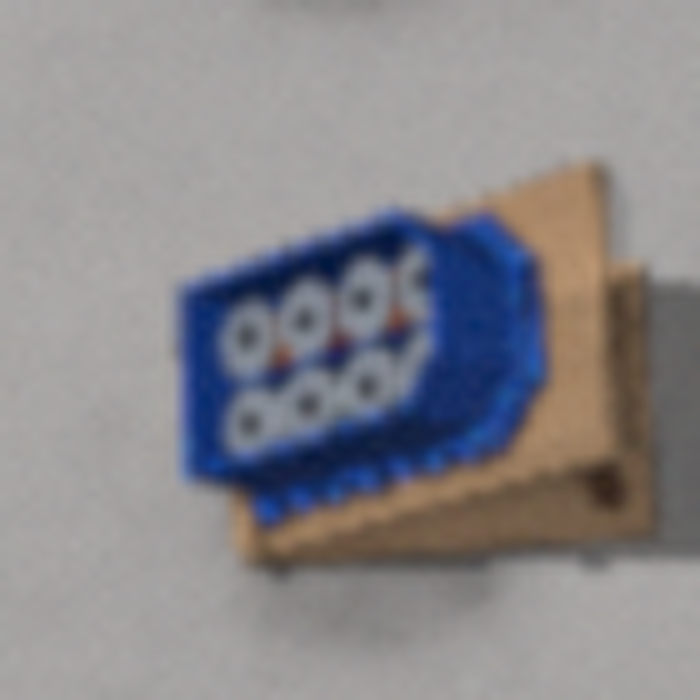

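View pics/c_grey.png

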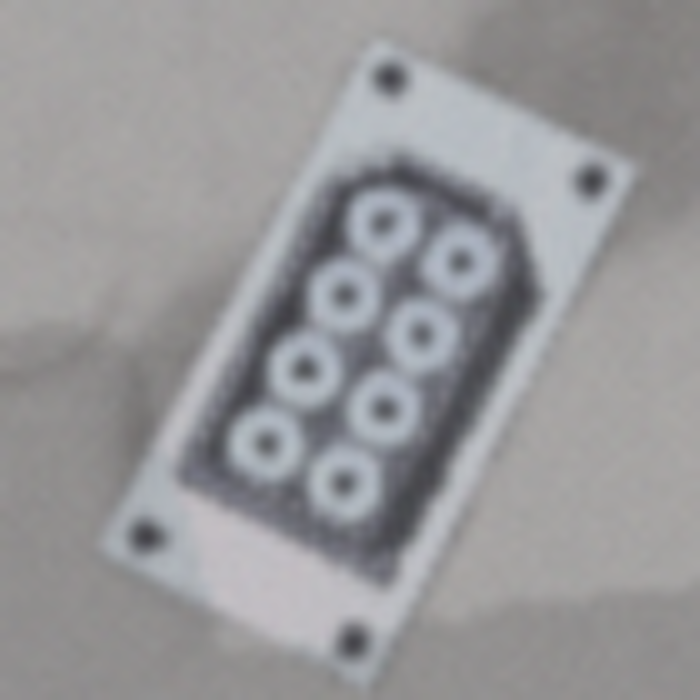

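View pics/c_lid.png

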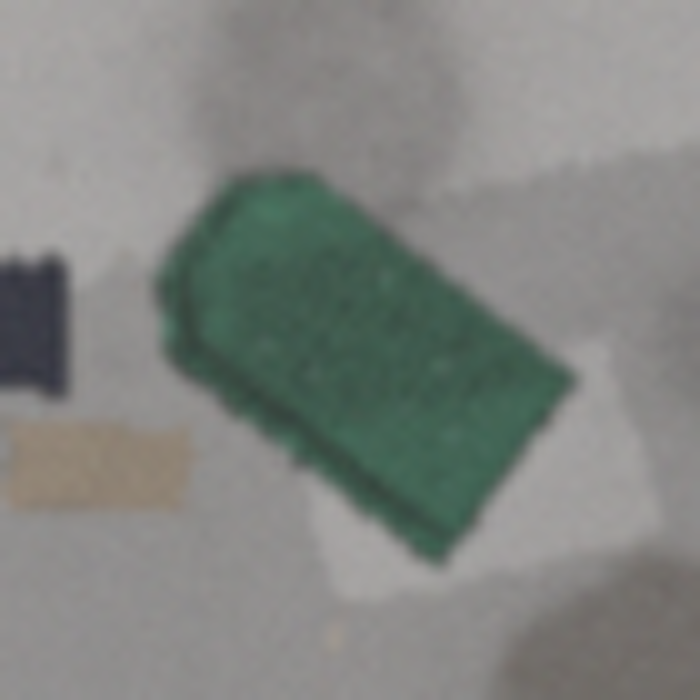

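View pics/c_strayS.png

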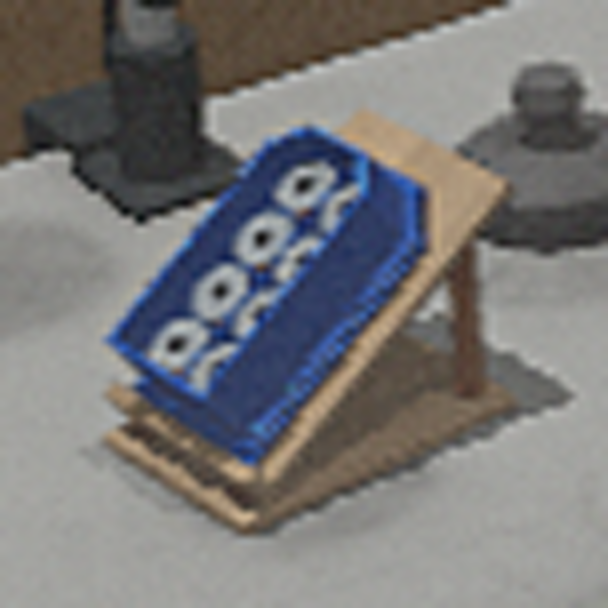

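```bash
cat >> h.py <<'E'
def outline(lx,ly,c):
    a,b=lx/2,ly/2
    return np.array([[-a,-b],[a-c,-b],[a,-b+c],[a,b-c],[a-c,b],[-a,b]])
def body(H):
    w=outline(90,50,12); s=outline(101,61,14.3); m=outline(97,57,13.5)
    Z=lambda q,z:np.c_[q,np.full(len(q),z)]
    return [np.r_[Z(w,0),Z(w,H)],np.r_[Z(s,0),Z(s,6)],np.r_[Z(m,5),Z(m,8)]]
def sil(f,parts,p,R,box,ss=8):
    x0,y0,x1,y1=box; m=np.zeros(((y1-y0)*ss,(x1-x0)*ss),np.uint8)
    for q in parts:
        uv=proj(f,q@R.T+p)
        h=cv2.convexHull((((uv+0.5-[x0,y0])*ss-0.5)*16).astype(np.int32))
        cv2.fillConvexPoly(m,h,255,shift=4)
    return cv2.resize(m,(x1-x0,y1-y0),interpolation=cv2.INTER_AREA)/255.
def softmask(f,box,kind):
    x0,y0,x1,y1=box; im=f["image"][y0:y1,x0:x1].astype(float); r,g,b=im[...,0],im[...,1],im[...,2]
    s=(b-1.25*np.maximum(r,g)) if kind=="blue" else (g-1.15*np.maximum(r,b))
    bw=(s>6).astype(np.uint8)
    n,l,st,_=cv2.connectedComponentsWithStats(bw); 
    i=1+np.argmax(st[1:,4]); bw=(l==i).astype(np.uint8)
    cs,_=cv2.findContours(bw,cv2.RETR_EXTERNAL,cv2.CHAIN_APPROX_NONE)
    o=np.zeros_like(bw); cv2.drawContours(o,cs,-1,1,-1); return o.astype(float)
def fit(views,parts,x0,Rf,free=slice(None),seeds=6):
    # views: list (f,box,kind); Rf(x)->R ; x[:3] position
    from scipy.optimize import minimize
    ms=[softmask(*v) for v in views]
    def cost(x):
        return sum(np.abs(sil(v[0],parts,x[:3],Rf(x),v[1])-m).sum() for v,m in zip(views,ms))
    best=None; x=np.array(x0,float)
    step=np.array([6,6,6]+[6]*(len(x)-3),float)*0+np.array([6,6,4]+[5]*(len(x)-3))
    for it in range(seeds):
        sim=np.r_[[x],x+np.diag(step*np.random.choice([-1,1],len(x)))]
        r=minimize(cost,x,method="Nelder-Mead",options=dict(initial_simplex=sim,xatol=.02,fatol=.02,maxiter=400))
        x=r.x; step=step*.7+.2
    return x,r.fun,[m.sum() for m in ms]
E
cat > m0.py <<'E'
from h import *
np.random.seed(0)
T=pickle.load(open("top0.pkl","rb"));S=pickle.load(open("scene0.pkl","rb"))
# tray: stand yaw psi (stand +x ~ -y => psi~-90); R=Rz(psi)*Ry(-35)
Rt=lambda x:Ro.from_euler('ZY',[x[3],-35 if len(x)<5 else x[4]],degrees=True).as_matrix()
bt=(120,118,190,188); bs=(118,189,194,265)
for vs in ([(T,bt,"blue"),(S,bs,"blue")],[(T,bt,"blue")],[(S,bs,"blue")]):
    print("tray",*fit(vs,body(32),[565,20,50,-75],Rt))
print("tray tilt free",*fit([(T,bt,"blue"),(S,bs,"blue")],body(32),[565,20,50,-75,-35],Rt))
# lid z fixed 0
bl=(276,200,346,270)
from scipy.optimize import minimize
class P: pass
Rl=lambda x:Ro.from_euler('Z',[x[3]],degrees=True).as_matrix()
m=softmask(T,bl,"green")
c=lambda q:np.abs(sil(T,body(26),np.array([q[0],q[1],0]),Rl([0,0,0,q[2]]),bl)-m).sum()
for s in range(3):
    q=np.array([378,-357,45.])+np.random.randn(3)*3
    r=minimize(c,q,method="Nelder-Mead",options=dict(initial_simplex=np.r_[[q],q+np.diag([5,5,6])],xatol=.02,fatol=.02)); print("lid",r.x,r.fun,m.sum())
E
python3 m0.py
```

```text
tray [570.96342182  22.4428636   46.82905784 -87.71503061] 164.01176470588237 [np.float64(861.0), np.float64(935.0)]
tray [582.60657525  32.3761938    6.07643775 -84.81286359] 27.51372549019608 [np.float64(861.0)]
tray [611.15421496   2.43748814  22.94983106 -83.858265  ] 36.886274509803926 [np.float64(935.0)]
tray tilt free [571.10899939  21.52798768  47.0633427  -88.37548257 -38.83236065] 135.10588235294117 [np.float64(861.0), np.float64(935.0)]Traceback (most recent call last):
  File "m0.py", line 15, in <module>
    m=softmask(T,bl,"green")
  File "h.py", line 34, in softmask
    i=1+np.argmax(st[1:,4]); bw=(l==i).astype(np.uint8)
        ~~~~~~~~~^^^^^^^^^^
    return _wrapfunc(a, 'argmax', axis=axis, out=out, **kwds)
    return bound(*args, **kwds)
ValueError: attempt to get argmax of an empty sequence
```

```bash
python3 - <<'E'
from h import *
T=pickle.load(open("top0.pkl","rb"));S=pickle.load(open("scene0.pkl","rb"))
g=T["image"][...].astype(float).mean(2)
P=[]
for c in [(390,78),(591,181),(353,642),(146,538)]:
    u,v=int(192+c[0]/10),int(175+c[1]/10)
    w=g[v-3:v+4,u-3:u+4]; d=np.clip(np.median(w)-15-w,0,None)
    yy,xx=np.mgrid[v-3:v+4,u-3:u+4]; uv=[(d*xx).sum()/d.sum(),(d*yy).sum()/d.sum()]
    P.append(back(T,uv,4)[0]); print(uv,P[-1].round(2))
P=np.array(P); print("centre",P.mean(0)); 
d=P[0]+P[1]-P[2]-P[3]; print("yaw",np.degrees(np.arctan2(d[1],d[0])), [np.linalg.norm(P[i]-P[j]).round(1) for i,j in((0,1),(1,2),(2,3),(3,0))])
crop(S,(375/1.5625,370/1.5625),28,12,"pics/c_greyS.png")
E
```

```text
[np.float64(230.61256544502618), np.float64(182.34554973821986)] [ 513.29 -152.94    4.  ]
[np.float64(251.08844507845936), np.float64(192.78958630527816)] [ 487.26 -206.09    4.  ]
[np.float64(226.96826923076927), np.float64(238.98749999999998)] [ 368.66 -148.44    4.  ]
[np.float64(206.0712166172107), np.float64(228.14391691394658)] [394.64 -95.42   4.  ]
centre [ 440.96482556 -150.72039369    4.        ]
yaw -25.894126070900196 [np.float64(59.2), np.float64(131.9), np.float64(59.0), np.float64(131.9)]
pics/c_greyS.png origin 212 208 scale 12
```

```bash
python3 - <<'E'
from h import *
T=pickle.load(open("top0.pkl","rb"));S=pickle.load(open("scene0.pkl","rb"))
bt=(120,118,190,188); bs=(118,189,194,265)
x=[571,22.4,46.8,-87.7]
R=Ro.from_euler('ZY',[x[3],-35],degrees=True).as_matrix()
o=[]
for f,b in((T,bt),(S,bs)):
    im=cv2.resize(f["image"][b[1]:b[3],b[0]:b[2],::-1],None,fx=8,fy=8,interpolation=cv2.INTER_CUBIC)
    for m,col in((softmask(f,b,"blue"),(0,255,255)),(sil(f,body(32),np.array(x[:3]),R,b),(0,0,255))):
        mm=(cv2.resize(m,None,fx=8,fy=8,interpolation=cv2.INTER_LINEAR)>.5).astype(np.uint8)
        c,_=cv2.findContours(mm,0,2); cv2.drawContours(im,c,-1,col,1)
    o.append(im)
h=min(i.shape[0] for i in o); cv2.imwrite("pics/ov1.png",cv2.resize(np.hstack([i[:h] for i in o]),(800,386)))
# colours
for p in [(300,270),(400,440),(500,330)]:
    pass
print(T["image"][200+30,276+35],T["image"][222,310],T["image"][200+20,276+10])
E
```

```text
[63 88 76] [ 67 101  85] [166 163 163]
```

View pics/ov1.png

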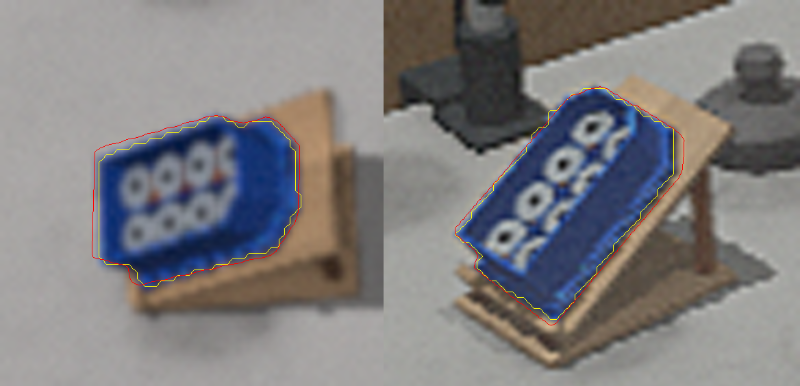

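View pics/c_greyS.png

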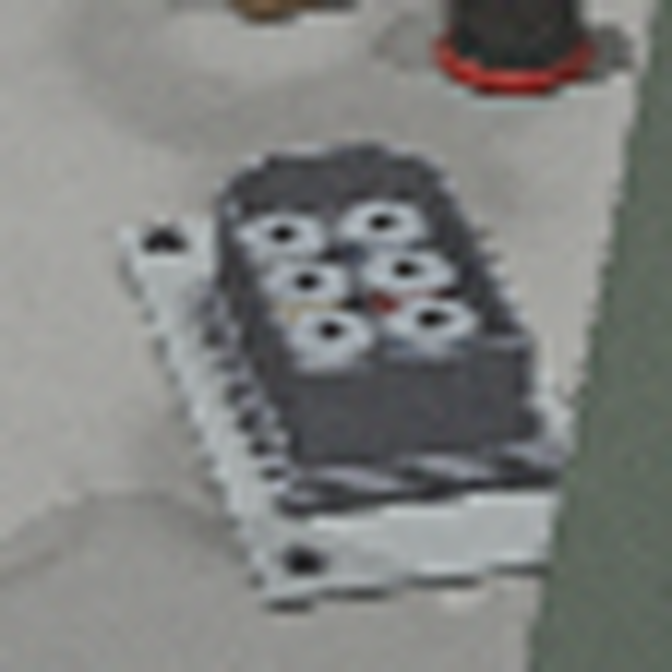

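```bash
python3 - <<'E'
s=open("h.py").read()
a=s.index("    s=(b-1.25"); e=s.index("    n,l,st")
s=s[:a]+"""    s=(b-r) if kind=="blue" else (g-r)
    bw=(cv2.GaussianBlur(s,(3,3),.5)>(22 if kind=="blue" else 12)).astype(np.uint8)
"""+s[e:]
open("h.py","w").write(s)
E
python3 m0.py; python3 - <<'E'
from h import *
S=pickle.load(open("scene0.pkl","rb"))
for c in((163,240),(303,560)): print(back(S,[212+c[0]/12-.5,208+c[1]/12-.5],4))
E
```

```text
tray [571.2306635   22.8143874   47.75770401 -85.50424252] 138.32941176470587 [np.float64(879.0), np.float64(959.0)]
tray [581.1653872   30.78457671  12.99626016 -83.92627293] 33.13725490196079 [np.float64(879.0)]
tray [600.46882205   8.55498313  30.06352307 -83.47473706] 34.06666666666667 [np.float64(959.0)]
tray tilt free [571.3800494   21.71045556  47.55945145 -86.7149982  -38.44693899] 123.05490196078432 [np.float64(879.0), np.float64(959.0)]
[[ 517.9814806  -153.74020554    4.        ]]
[[399.35595732 -96.9669163    4.        ]]Traceback (most recent call last):
  File "m0.py", line 19, in <module>
    r=minimize(c,q,method="Nelder-Mead",options=dict(initial_simplex=np.r_[[q],q+np.diag([5,5,6])],xatol=.02,fatol=.02)); print("lid",r.x,r.fun,m.sum())
    res = _minimize_neldermead(fun, x0, args, callback, bounds=bounds,
                               **options)
    fsim[k] = func(sim[k])
              ~~~~^^^^^^^^
    fx = function(np.copy(x), *(wrapper_args + args))
  File "m0.py", line 16, in <lambda>
    c=lambda q:np.abs(sil(T,body(26),np.array([q[0],q[1],0]),Rl([0,0,0,q[2]]),bl)-m).sum()
                      ~~~^^^^^^^^^^^^^^^^^^^^^^^^^^^^^^^^^^^^^^^^^^^^^^^^^^^^^^^^
  File "h.py", line 25, in sil
    uv=proj(f,q@R.T+p)
  File "h.py", line 7, in proj
    K,o,R=cam(f); p=(np.atleast_2d(P)-o)@R; p=p@K.T; return p[:,:2]/p[:,2:]
                                                            ~~~~~~~^~~~~~~~
ValueError: operands could not be broadcast together with shapes (3,2,3) (3,10,3)
```

```bash
sed -i "s/Rl=lambda x:Ro.from_euler('Z',\[x\[3\]\],/Rl=lambda x:Ro.from_euler('Z',float(x[3]),/" m0.py; python3 - <<'E'
from h import *
S=pickle.load(open("scene0.pkl","rb"))
A=proj(S,[[513.29,-152.94,4],[394.64,-95.42,4]]); B=np.array([[212+c[0]/12-.5,208+c[1]/12-.5] for c in((163,240),(303,560))])
print(B-A)
E
sed -i 's/^# tray: stand/d=np.array([-1.1,-0.9]);\n# tray: stand/' m0.py; python3 m0.py | tail -3
```

```text
[[-0.85235498 -0.78761705]
 [-0.74096363 -1.06597912]]
lid [ 384.32010862 -358.00204938   52.70259669] 66.88235294117646 891.0
lid [ 384.24948641 -357.91898854   52.9989762 ] 66.16862745098038 891.0
lid [ 384.28441766 -357.97312758   53.02191603] 66.32156862745099 891.0
```

```bash
cat >> h.py <<'E'
def ov(lst,name,W=800):
    o=[]
    for f,b,kind,parts,p,R in lst:
        im=cv2.resize(f["image"][b[1]:b[3],b[0]:b[2],::-1],None,fx=8,fy=8,interpolation=cv2.INTER_CUBIC)
        it=[(sil(f,parts,np.array(p),R,b),(0,0,255))]
        if kind: it.append((softmask(f,b,kind),(0,255,255)))
        for m,col in it:
            mm=(cv2.resize(m,None,fx=8,fy=8,interpolation=cv2.INTER_LINEAR)>.5).astype(np.uint8)
            c,_=cv2.findContours(mm,0,2); cv2.drawContours(im,c,-1,col,1)
        uv=proj(f,parts[0]@R.T+np.array(p)); n=len(uv)//2
        q=((uv[n:]+.5-b[:2])*8-.5).astype(np.int32); cv2.polylines(im,[q],True,(0,255,0),1)
        o.append(im)
    h=min(i.shape[0] for i in o); im=np.hstack([i[:h] for i in o]); k=min(W/im.shape[1],600/im.shape[0]); cv2.imwrite(name,cv2.resize(im,None,fx=k,fy=k))
E
cat > m1.py <<'E'
from h import *
np.random.seed(0)
T=pickle.load(open("top0.pkl","rb"));S=pickle.load(open("scene0.pkl","rb"))
S["K"]=S["K"].copy();S["K"][0,2]-=.8;S["K"][1,2]-=.93
Rt=lambda x:Ro.from_euler('ZY',[x[3],-35 if len(x)<5 else x[4]],degrees=True).as_matrix()
bt=(120,118,190,188); bs=(118,189,194,265)
r=fit([(T,bt,"blue"),(S,bs,"blue")],body(32),[571,22,47,-85],Rt);print(r)
print("tilt free",fit([(T,bt,"blue"),(S,bs,"blue")],body(32),[571,22,47,-85,-35],Rt))
x=r[0]
ov([(T,bt,"blue",body(32),x[:3],Rt(x)),(S,bs,"blue",body(32),x[:3],Rt(x))],"pics/ov2.png")
ov([(T,(276,200,346,270),"green",body(26),[384.3,-358,0],Ro.from_euler('Z',53,degrees=True).as_matrix())],"pics/ov3.png")
E
python3 m1.py
```

```text
(array([571.56162846,  21.77482575,  45.03499252, -84.93457368]), np.float64(124.65098039215687), [np.float64(879.0), np.float64(959.0)])
tilt free (array([571.35831543,  21.57379264,  45.02333277, -87.21193022,
       -38.92462538]), np.float64(96.82745098039214), [np.float64(879.0), np.float64(959.0)])
```

View pics/ov2.png

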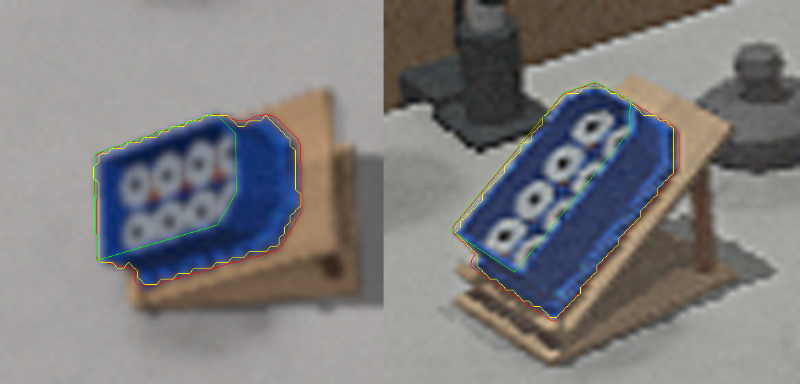

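View pics/ov3.png

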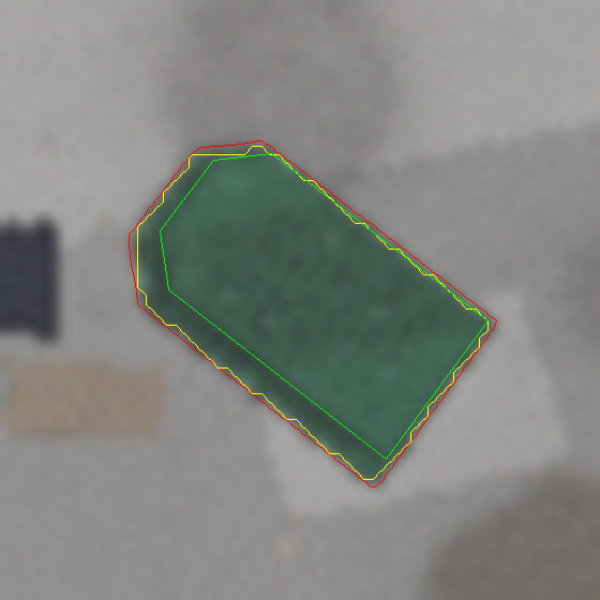

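```bash
python3 - <<'E'
from h import *
T=pickle.load(open("top0.pkl","rb"));S=pickle.load(open("scene0.pkl","rb"))
k=1.5625
for a in [(378,100),(440,140),(540,75),(500,130)]:
  for z in (350,400,450,500,550,600): 
    P=back(T,np.array(a)/k,z)[0]; print(a,P.round(),(proj(S,P)[0]*k).round())
x=np.array([571.5,21.8,45]); R=Ro.from_euler('ZY',[-85,-35],degrees=True).as_matrix()
Rt=np.c_[R[:,1],-R[:,0],-R[:,2]]; print(np.linalg.det(Rt),Rt.round(3),Ro.from_matrix(Rt).as_euler('xyz',degrees=True))
for h in (10,70,120): print(h,(x+R@[0,0,h]).round(1))
E
```

```text
(378, 100) [ 646. -182.  350.] [315. 136.]
(378, 100) [ 618. -183.  400.] [326. 108.]
(378, 100) [ 589. -185.  450.] [337.  77.]
(378, 100) [ 560. -186.  500.] [349.  45.]
(378, 100) [ 531. -187.  550.] [361.  10.]
(378, 100) [ 503. -188.  600.] [375. -28.]
(440, 140) [ 602. -250.  350.] [365. 135.]
(440, 140) [ 577. -246.  400.] [372. 107.]
(440, 140) [ 552. -241.  450.] [380.  77.]
(440, 140) [ 527. -236.  500.] [389.  45.]
(440, 140) [ 502. -232.  550.] [398.  10.]
(440, 140) [ 478. -227.  600.] [408. -27.]
(540, 75) [ 684. -362.  350.] [384. 118.]
(540, 75) [ 652. -348.  400.] [390.  93.]
(540, 75) [ 620. -333.  450.] [397.  67.]
(540, 75) [ 588. -319.  500.] [403.  37.]
(540, 75) [ 556. -304.  550.] [411.   6.]
(540, 75) [ 524. -290.  600.] [419. -29.]
(500, 130) [ 616. -316.  350.] [390. 128.]
(500, 130) [ 590. -306.  400.] [395. 102.]
(500, 130) [ 564. -295.  450.] [402.  73.]
(500, 130) [ 538. -285.  500.] [409.  42.]
(500, 130) [ 512. -274.  550.] [416.   9.]
(500, 130) [ 486. -264.  600.] [424. -28.]Traceback (most recent call last):
  File "<stdin>", line 8, in <module>
  File "scipy/spatial/transform/_rotation.pyx", line 1143, in scipy.spatial.transform._rotation.Rotation.from_matrix
ValueError: Non-positive determinant (left-handed or null coordinate frame) in rotation matrix 0: [[ 9.96194698e-01 -7.13938048e-02  4.99904803e-02]
 [ 8.71557427e-02  8.16034923e-01 -5.71393805e-01]
 [ 5.55111512e-17 -5.73576436e-01 -8.19152044e-01]].
```

```bash
cat > plan.py <<'E'
# keeps the commanded pose; prints tool-frame shift (mm) and turn (rad) to a world target
from h import *
import json,sys
def load():
    d=json.load(open("cmd.json")); return np.array(d["p"]),Ro.from_euler('xyz',d["rpy"],degrees=True)
def save(p,R): json.dump(dict(p=list(map(float,p)),rpy=list(map(float,R.as_euler('xyz',degrees=True)))),open("cmd.json","w"))
def down(yaw): return Ro.from_euler('xyz',[180,0,yaw],degrees=True)
def to(p,R):
    p0,R0=load(); d=R0.inv().apply(np.array(p,float)-p0); rv=(R0.inv()*R).as_rotvec()
    print("shift",d.round(1).tolist(),"turn",rv.round(3).tolist(),"| dist %.0f ang %.1f"%(np.linalg.norm(d),np.degrees(np.linalg.norm(rv))))
def did(d,rv):
    p0,R0=load(); save(p0+R0.apply(d),R0*Ro.from_rotvec(rv))
def trayR(yaw,tilt=-35):
    R=Ro.from_euler('ZY',[yaw,tilt],degrees=True).as_matrix(); return R
def toolR(R,s=1): return Ro.from_matrix(np.c_[s*R[:,1],s*R[:,0],-R[:,2]])
E
python3 - <<'E'
from plan import *
save([194.9,-540.978,213.976],down(-70.187))
to([255,-310,214],down(-45))
E
```

```text
shift [-196.9, -134.8, -0.0] turn [0.0, 0.0, -0.44] | dist 239 ang 25.2
```

Request:
{"fn": "drive_tool", "kwargs": {
  "series": [
    [0,[-40,-27,0],[0,0,-0.09]],
    [0,[-80,-54,0],[0,0,-0.18]],
    [0,[-120,-81,0],[0,0,-0.27]],
    [0,[-160,-108,0],[0,0,-0.36]],
    [0,[-197,-135,0],[0,0,-0.44]]
  ]
}}

```text
time_s: 0.6
ee_pos: [254.9, -307.6, 213.6]
ee_rot: [-180.0, 0.0, -44.8]
force: [0.6, 0.2, -0.2]
gripper_width: 91.6
```

```bash
python3 - <<'E'
from plan import *
from workcell import env
did([-197,-135,0],[0,0,-.44]); print(load()[0],load()[1].as_euler('xyz',degrees=True))
s=env.state(); print(s["time_s"],s["ee_pos"],s["ee_rot"],s["qpos"].round(1))
to([350,-90,220],down(-10))
E
```

```text
[ 255.13510087 -309.88119642  213.976     ] [180.           0.         -44.97685701]
0.6 [ 254.8782554  -307.62631905  213.59095425] [-1.79979526e+02  3.83608260e-02 -4.48268525e+01] [-52.    2.3 110.1   0.   67.6  -7.2]
shift [-88.3, -222.6, -6.0] turn [0.0, 0.0, -0.61] | dist 240 ang 35.0
```

Request:
{"fn": "drive_tool", "kwargs": {
  "series": [
    [0,[-18,-45,-1],[0,0,-0.12]],
    [0,[-36,-90,-2],[0,0,-0.24]],
    [0,[-54,-135,-4],[0,0,-0.37]],
    [0,[-71,-180,-5],[0,0,-0.49]],
    [0,[-88,-223,-6],[0,0,-0.61]]
  ]
}}

```text
time_s: 1.1
ee_pos: [350.7, -88.0, 220.0]
ee_rot: [180.0, -0.0, -9.7]
force: [1.2, -0.4, 0.3]
gripper_width: 91.1
```

```bash
python3 - <<'E'
from plan import *
from workcell import env
did([-88,-223,-6],[0,0,-.61]); print(load()[0],load()[1].as_euler('xyz',degrees=True))
s=env.state(); print(s["time_s"],s["ee_pos"],s["ee_rot"],s["qpos"].round(1))
for n in("scene","top"): pickle.dump(env.grab_frame(n),open(n+"1.pkl","wb"))
for n in("scene","top"): f=pickle.load(open(n+"1.pkl","rb")); cv2.imwrite(f"pics/{n}1.png",cv2.resize(f["image"][:,:,::-1],(800,600)))
to([480,100,220],down(5))
R=trayR(-85); x=np.array([571.5,21.8,45])
print((x+R@[0,0,80]))
E
```

```text
[350.50568213 -89.93244732 219.976     ] [180.           0.         -10.02643151]
1.1 [350.68564762 -87.96493453 220.01702668] [ 1.79992314e+02 -3.34411238e-02 -9.74606620e+00] [-15.9  -1.7 113.2  -0.   68.5  -6.2]
shift [94.4, -209.6, -0.0] turn [0.0, 0.0, -0.262] | dist 230 ang 15.0
[567.50076157  67.51150439 110.53216354]
```

View pics/scene1.png

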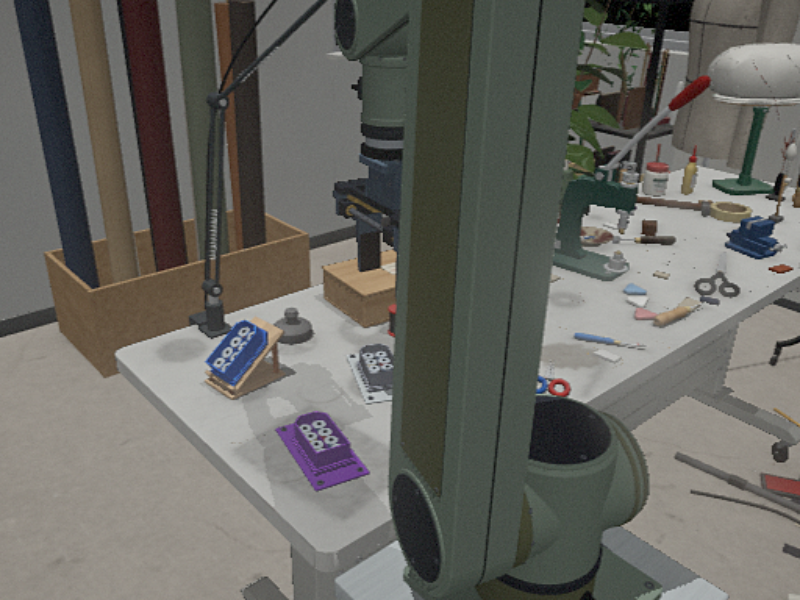

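View pics/top1.png

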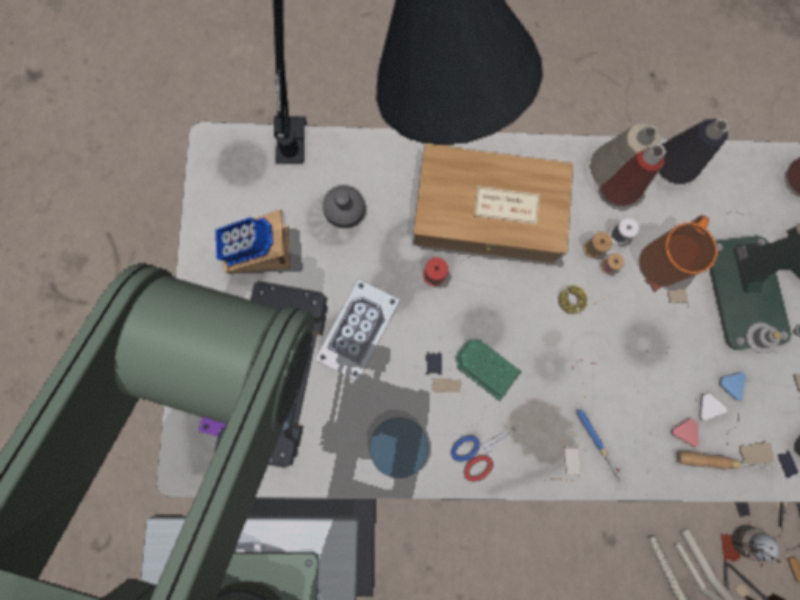

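Request:
{"fn": "drive_tool", "kwargs": {
  "series": [
    [0,[19,-42,0],[0,0,-0.05]],
    [0,[38,-84,0],[0,0,-0.1]],
    [0,[57,-126,0],[0,0,-0.16]],
    [0,[76,-168,0],[0,0,-0.21]],
    [0,[94,-210,0],[0,0,-0.262]]
  ]
}}

```text
time_s: 1.7
ee_pos: [480.4, 101.2, 219.6]
ee_rot: [180.0, 0.0, 5.0]
force: [1.0, -0.2, 0.2]
gripper_width: 91.0
```

```bash
python3 - <<'E'
from plan import *
from workcell import env
did([94,-210,0],[0,0,-.262]); print(load()[0],load()[1].as_euler('xyz',degrees=True))
s=env.state(); print(s["time_s"],s["ee_pos"],s["ee_rot"],s["qpos"].round(1))
R=trayR(-85); x=np.array([571.5,21.8,45])
to(x+R@[0,0,85],toolR(R))
E
```

```text
[479.63158922 100.49470441 219.976     ] [180.           0.           4.98506272]
1.7 [480.41601587 101.21095477 219.60061317] [1.79956528e+02 2.62178134e-02 5.03293119e+00] [10.6 10.5 99.6 -0.  69.9  5.6]
shift [84.7, 37.6, 105.3] turn [-0.611, 0.0, -0.0] | dist 140 ang 35.0
```

Request:
{"fn": "drive_tool", "kwargs": {
  "series": [
    [0,[17,8,21],[-0.12,0,0]],
    [0,[34,15,42],[-0.24,0,0]],
    [0,[51,23,63],[-0.37,0,0]],
    [0,[68,30,84],[-0.49,0,0]],
    [0,[85,38,105],[-0.611,0,0]]
  ]
}}

```text
time_s: 2.2
ee_pos: [568.7, 69.3, 114.4]
ee_rot: [144.7, -0.1, 5.0]
force: [0.6, -0.2, -1.0]
gripper_width: 91.0
```

```bash
cat > look.py <<'E'
from plan import *
from workcell import env
def look(tag,full=True):
    F={}
    for n in("scene","top"):
        f=env.grab_frame(n); pickle.dump(f,open(n+tag+".pkl","wb")); F[n]=f
        if full: cv2.imwrite(f"pics/{n}{tag}.png",cv2.resize(f["image"][:,:,::-1],(800,600)))
    return F
def st():
    s=env.state(); print("t %.2f"%s["time_s"],s["ee_pos"].round(2),s["ee_rot"].round(2),s["qpos"].round(1),"F",s["force"].round(1),"w %.1f"%s["gripper_width"]); return s
E
python3 - <<'E'
from look import *
did([85,38,105],[-.611,0,0]); print(load()[0],load()[1].as_euler('xyz',degrees=True))
F=look("2"); st()
crop(F["scene"],(245/1.5625,300/1.5625),60,6,"pics/c2s.png")
crop(F["top"],(243/1.5625,240/1.5625),50,8,"pics/c2t.png")
E
```

```text
[567.61211608  70.02460604 114.976     ] [144.99227872   0.           4.98506272]
t 2.30 [566.6   70.31 108.65] [144.79   0.61   5.07] [ 24.4  29.8  97.2 -35.   70.6  36.3] F [-1.6 -0.5 -1.3] w 91.3
pics/c2s.png origin 96 132 scale 6
pics/c2t.png origin 105 103 scale 8
```

View pics/c2s.png

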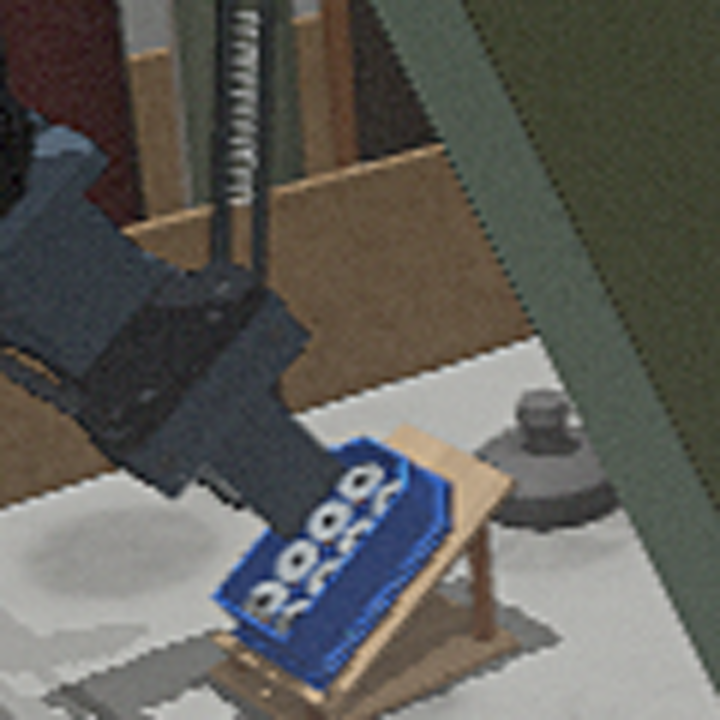

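View pics/c2t.png

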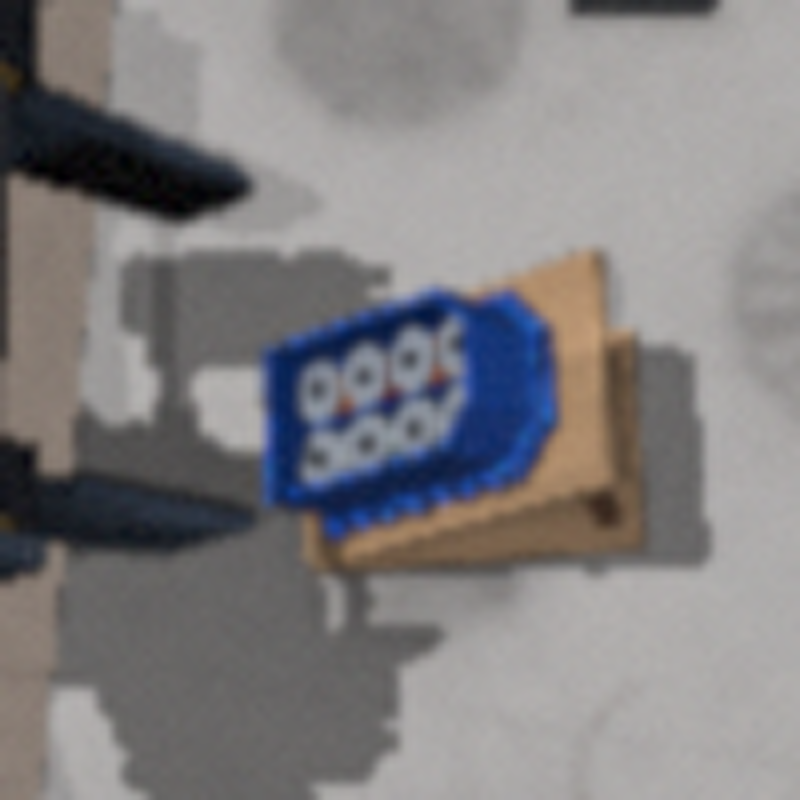

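Request:
{"fn": "drive_tool", "kwargs": {
  "series": [
    [0,[0,0,0],[0,0,0]],
    [0,[0,0,0],[0,0,0]],
    [0,[0,0,0],[0,0,0]],
    [0,[0,0,0],[0,0,0]],
    [0,[0,0,0],[0,0,0]]
  ]
}}

```text
time_s: 2.8
ee_pos: [567.7, 69.7, 116.3]
ee_rot: [145.0, -0.1, 4.9]
force: [0.3, 0.3, 0.2]
gripper_width: 90.9
```

```bash
python3 - <<'E'
from look import *
F=look("3",False); s=st()
R=Ro.from_euler('xyz',s["ee_rot"],degrees=True)
for f,c,h,k,n in((F["top"],(150,150),50,8,"c3t"),(F["scene"],(156,192),50,8,"c3s")):
    crop(f,c,h,k,f"pics/{n}.png"); im=cv2.imread(f"pics/{n}.png")
    for sx in(-45.5,45.5,-59,59):
        P=[s["ee_pos"]+R.apply([sx,sy,z]) for z in (0,-40) for sy in(-16,16)]
        for p in proj(f,P): 
            q=(p-np.array(c)+h+.5)*k-.5; cv2.circle(im,tuple(q.astype(int)),3,(0,255,255) if abs(sx)<50 else (0,0,255),-1)
    cv2.imwrite(f"pics/{n}.png",cv2.resize(im,None,fx=.75,fy=.75))
E
```

```text
t 2.90 [567.63  69.82 115.67] [ 1.4502e+02 -7.0000e-02  4.9700e+00] [ 24.3  29.1  97.1 -35.   70.6  36.3] F [ 0.7 -0.1 -0.8] w 91.2
pics/c3t.png origin 100 100 scale 8
pics/c3s.png origin 106 142 scale 8
```

View pics/c3t.png

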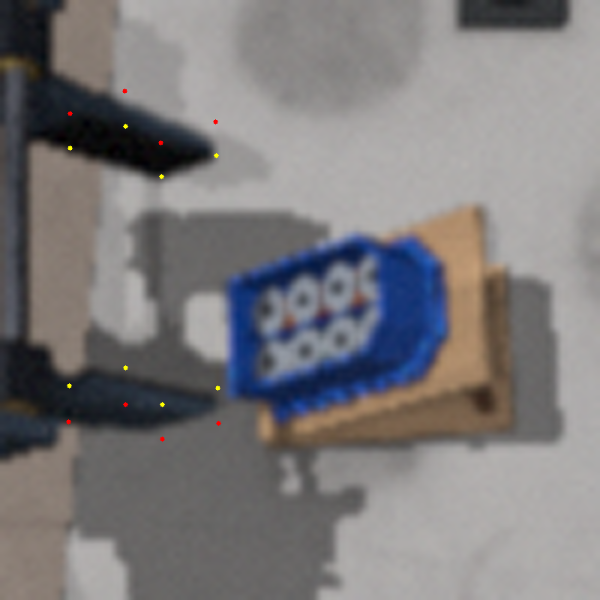

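View pics/c3s.png

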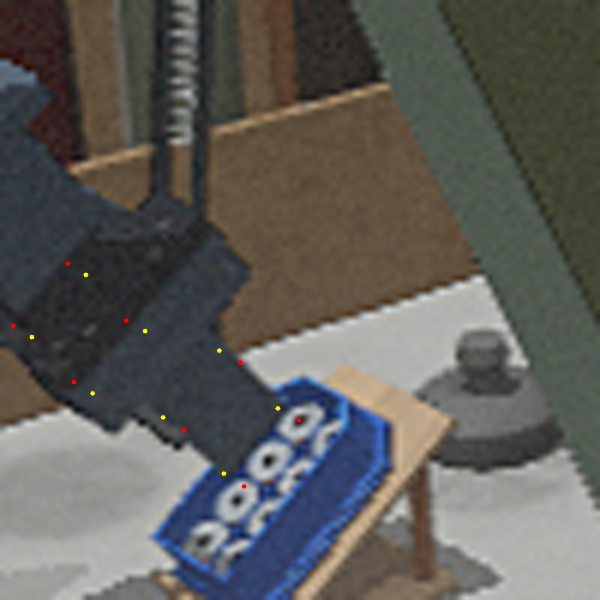

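```bash
python3 - <<'E'
from look import *
R=trayR(-85); x=np.array([571.5,21.8,45])
to(x+R@[0,0,12],toolR(R))
E
```

```text
shift [-0.3, -0.5, 73.1] turn [0.0, 0.0, -0.0] | dist 73 ang 0.0
```

Request:
{"fn": "drive_tool", "kwargs": {
  "series": [
    [0,[0,0,15],[0,0,0]],
    [0,[0,0,32],[0,0,0]],
    [0,[0,0,48],[0,0,0]],
    [0,[0,0,58],[0,0,0]],
    [0,[0,0,63],[0,0,0]]
  ]
}}

```text
time_s: 3.4
ee_pos: [570.4, 33.5, 62.8]
ee_rot: [145.0, 0.1, 5.0]
force: [0.3, -0.1, -0.7]
gripper_width: 91.5
```

Request:
{"fn": "drive_tool", "kwargs": {
  "series": [
    [0,[0,0,3],[0,0,0]],
    [0,[0,0,6],[0,0,0]],
    [0,[0,0,8],[0,0,0]],
    [0,[0,0,9],[0,0,0]],
    [0,[0,0,10],[0,0,0]]
  ]
}}

```text
time_s: 3.9
ee_pos: [571.4, 28.4, 55.3]
ee_rot: [145.0, -0.0, 5.0]
force: [1.3, -1.0, -0.1]
gripper_width: 91.1
```

```bash
python3 - <<'E'
from look import *
did([0,0,73],[0,0,0]); print(load()[0])
F=look("4",False); s=st()
R=Ro.from_euler('xyz',s["ee_rot"],degrees=True)
for f,c,h,k,n in((F["top"],(155,150),45,8,"c4t"),(F["scene"],(156,215),45,8,"c4s")):
    crop(f,c,h,k,f"pics/{n}.png")
a=cv2.imread("pics/c4t.png");b=cv2.imread("pics/c4s.png"); cv2.imwrite("pics/c4.png",cv2.resize(np.hstack([a,b]),(800,400)))
E
```

```text
[571.25124679  28.30388068  55.18354393]
t 4.00 [571.28  28.32  55.19] [ 1.4499e+02 -1.0000e-02  4.9800e+00] [ 20.6  32.3 102.1 -38.6  62.3  39.1] F [ 1.3 -0.1  0.1] w 91.4
pics/c4t.png origin 110 105 scale 8
pics/c4s.png origin 111 170 scale 8
```

View pics/c4.png

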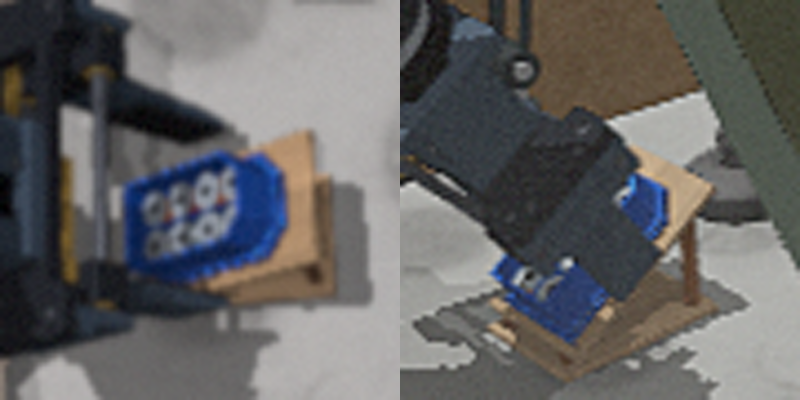

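Request:
{"fn": "drive_tool", "kwargs": {
  "series": [
    [1,[0,0,0],[0,0,0]],
    [1,[0,0,0],[0,0,0]],
    [1,[0,0,0],[0,0,0]],
    [1,[0,0,0],[0,0,0]],
    [1,[0,0,0],[0,0,0]]
  ],
  "squeeze": 25
}}

```text
time_s: 4.5
ee_pos: [571.3, 28.3, 55.2]
ee_rot: [145.0, -0.0, 5.0]
force: [-0.9, -0.3, 0.1]
gripper_width: 53.9
```

Request:
{"fn": "drive_tool", "kwargs": {
  "series": [
    [1,[0,0,0],[0,0,0]],
    [1,[0,0,0],[0,0,0]],
    [1,[0,0,0],[0,0,0]],
    [1,[0,0,0],[0,0,0]],
    [1,[0,0,0],[0,0,0]]
  ]
}}

```text
time_s: 5.0
ee_pos: [571.5, 28.2, 55.3]
ee_rot: [145.0, -0.0, 5.0]
force: [2.2, -0.8, 0.6]
gripper_width: 49.7
```

Request:
{"fn": "drive_tool", "kwargs": {
  "series": [
    [1,[0,0,-4],[0,0,0]],
    [1,[0,0,-14],[0,0,0]],
    [1,[0,0,-30],[0,0,0]],
    [1,[0,0,-46],[0,0,0]],
    [1,[0,0,-60],[0,0,0]]
  ]
}}

```text
time_s: 5.5
ee_pos: [568.1, 63.8, 105.2]
ee_rot: [145.1, -0.0, 5.0]
force: [0.3, 0.5, -1.6]
gripper_width: 49.9
```

```bash
python3 - <<'E'
from look import *
did([0,0,-60],[0,0,0]); print(load()[0])
s=st()
G=np.array([441,-150.7,0]);
# target waypoints
to([500,60,170],down(25))
E
```

```text
[568.26018045  62.59488783 104.32802837]
t 5.50 [568.14  63.81 105.16] [ 1.4506e+02 -3.0000e-02  4.9900e+00] [ 23.8  29.6  98.  -35.5  69.2  36.7] F [ 0.3  0.5 -1.6] w 49.9
shift [-68.2, 34.9, -55.7] turn [0.605, 0.107, -0.338] | dist 95 ang 40.2
```

Request:
{"fn": "drive_tool", "kwargs": {
  "series": [
    [1,[-12,6,-10],[0.11,0.02,-0.06]],
    [1,[-26,13,-21],[0.23,0.04,-0.13]],
    [1,[-42,21,-34],[0.36,0.06,-0.2]],
    [1,[-57,29,-46],[0.49,0.085,-0.27]],
    [1,[-68,35,-56],[0.605,0.107,-0.338]]
  ]
}}

```text
time_s: 6.0
ee_pos: [499.2, 60.9, 172.4]
ee_rot: [-179.7, -0.2, 25.3]
force: [0.4, -0.1, -2.1]
gripper_width: 50.0
```

```bash
python3 - <<'E'
from look import *
did([-68,35,-56],[0.605, 0.107, -0.338]); print(load()[0],load()[1].as_euler('xyz',degrees=True))
s=st()
to([440,-70,150],down(45))
E
```

```text
[500.21683821  60.13172059 170.2752526 ] [-1.79987184e+02 -2.42180359e-02  2.49860089e+01]
t 6.00 [499.22  60.88 172.42] [-179.74   -0.24   25.25] [  5.4  13.6 102.7   0.4  63.6 -20. ] F [ 0.4 -0.1 -2.1] w 50.0
shift [-109.6, 92.5, 20.2] turn [-0.0, -0.0, -0.349] | dist 145 ang 20.0
```

Request:
{"fn": "drive_tool", "kwargs": {
  "series": [
    [1,[-16,14,3],[0,0,-0.05]],
    [1,[-42,35,8],[0,0,-0.13]],
    [1,[-70,59,13],[0,0,-0.22]],
    [1,[-94,79,17],[0,0,-0.3]],
    [1,[-110,92,20],[0,0,-0.349]]
  ]
}}

```text
time_s: 6.5
ee_pos: [438.0, -70.7, 150.4]
ee_rot: [-180.0, 0.0, 45.1]
force: [-0.2, 0.2, -1.1]
gripper_width: 49.9
```

```bash
python3 - <<'E'
from look import *
did([-110,92,20],[0,0,-.349]); print(load()[0],load()[1].as_euler('xyz',degrees=True))
s=st()
to([441,-150.7,95],down(64.1))
E
```

```text
[439.37793961 -69.71411522 150.20818152] [-1.79996239e+02 -2.71404619e-02  4.49822378e+01]
t 6.50 [437.95 -70.73 150.39] [-1.7997e+02  1.0000e-02  4.5110e+01] [-10.7   9.7 111.5   0.   58.8 -55.8] F [-0.2  0.2 -1.1] w 49.9
shift [-56.1, 58.4, 55.2] turn [0.0, -0.0, -0.334] | dist 98 ang 19.1
```

Request:
{"fn": "drive_tool", "kwargs": {
  "series": [
    [1,[-10,10,10],[0,0,-0.06]],
    [1,[-24,25,24],[0,0,-0.14]],
    [1,[-38,40,38],[0,0,-0.23]],
    [1,[-49,51,49],[0,0,-0.3]],
    [1,[-56,58,55],[0,0,-0.334]]
  ]
}}

```text
time_s: 7.0
ee_pos: [440.3, -150.7, 94.7]
ee_rot: [-179.9, -0.0, 64.2]
force: [-0.4, -0.3, -1.4]
gripper_width: 49.9
```

Request:
{"fn": "drive_tool", "kwargs": {
  "series": [
    [1,[0,0,0],[0,0,0]],
    [1,[0,0,0],[0,0,0]],
    [1,[0,0,0],[0,0,0]],
    [1,[0,0,0],[0,0,0]],
    [1,[0,0,0],[0,0,0]]
  ]
}}

```text
time_s: 7.5
ee_pos: [441.0, -149.9, 95.5]
ee_rot: [180.0, -0.0, 64.2]
force: [0.6, -1.2, -0.6]
gripper_width: 49.6
```

```bash
python3 - <<'E'
from look import *
did([-56,58,55],[0,0,-.334]); print(load()[0],load()[1].as_euler('xyz',degrees=True))
F=look("5"); s=st()
a=(228,211); b=(240,236)
crop(F["top"],a,40,8,"pics/a.png");crop(F["scene"],b,40,8,"pics/b.png")
cv2.imwrite("pics/c5.png",cv2.resize(np.hstack([cv2.imread("pics/a.png"),cv2.imread("pics/b.png")]),(800,400)))
E
```

```text
[ 440.78304436 -150.30374651   95.17785345] [ 1.79994656e+02 -2.68737457e-02  6.41190303e+01]
t 7.60 [ 440.91 -150.05   95.37] [ 1.7997e+02 -3.0000e-02  6.4140e+01] [-20.2  15.2 113.4   0.   51.3 -84.4] F [-0.3 -0.4 -1.4] w 49.9
pics/a.png origin 188 171 scale 8
pics/b.png origin 200 196 scale 8
```

View pics/c5.png

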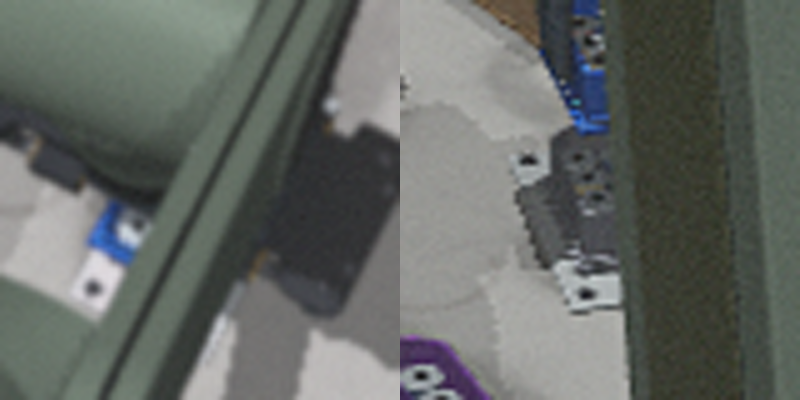

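View pics/scene5.png

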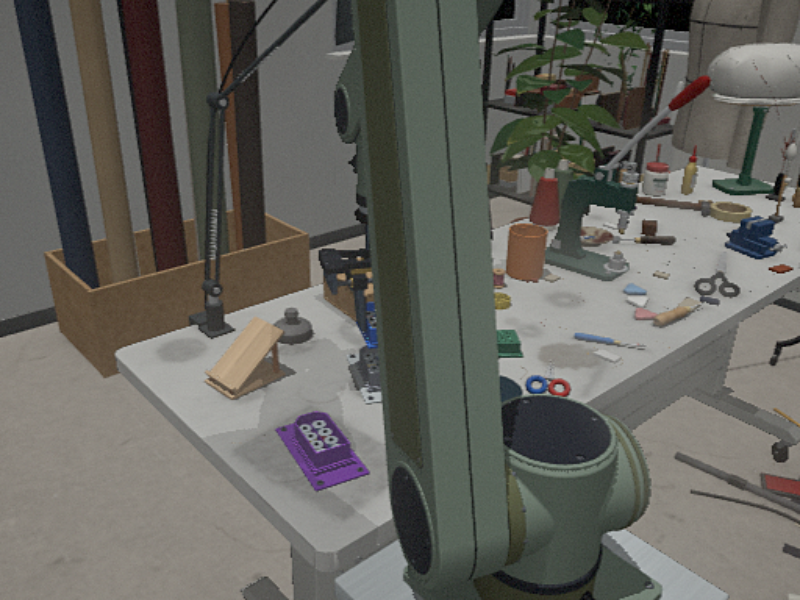

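View pics/top5.png

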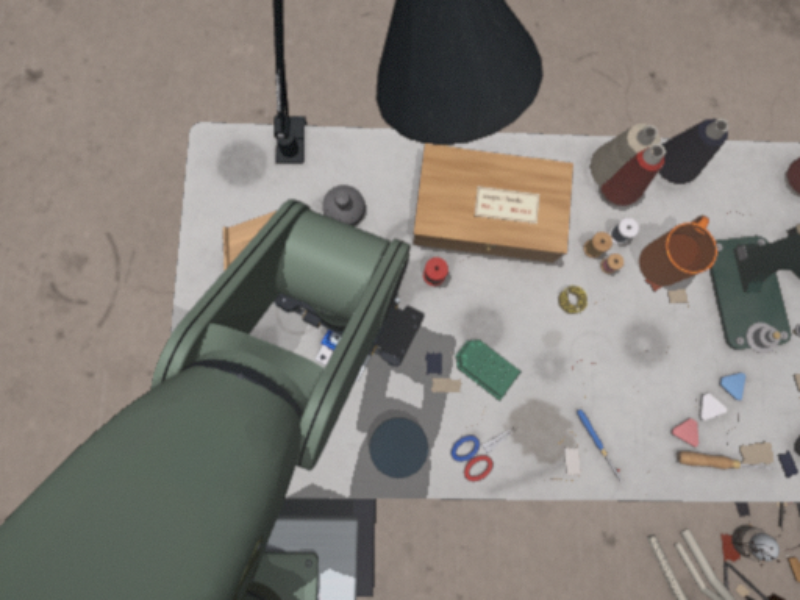

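```bash
python3 - <<'E'
from look import *
T=pickle.load(open("top5.pkl","rb"));S=pickle.load(open("scene5.pkl","rb"))
S2=dict(S);S2["K"]=S["K"].copy();S2["K"][0,2]-=.8;S2["K"][1,2]-=.93
p=np.array([440.9,-150.05,95.4-12]); R=Ro.from_euler('Z',-25.86,degrees=True).as_matrix()
g=outline(90,50,12); Z=lambda z:np.c_[g,np.full(6,z)]
Rg=Ro.from_euler('Z',-25.9,degrees=True).as_matrix(); G=np.array([441,-150.7,0])
pl=np.array([[-75,-39,4],[75,-39,4],[75,39,4],[-75,39,4]])
def draw(f,c,h,k,name):
    crop(f,c,h,k,name); im=cv2.imread(name)
    def pl_(P,col): cv2.polylines(im,[((proj(f,P)-np.array(c)+h+.5)*k-.5).astype(np.int32)],True,col,1,cv2.LINE_AA)
    for q in (Z(32),): pl_(q@R.T+p,(0,255,0))
    s=outline(101,61,14.3)
    for z in(0,6): pl_(np.c_[s,np.full(6,z)]@R.T+p,(0,0,255))
    pl_(Z(36)@Rg.T+G,(0,255,255)); pl_(pl@Rg.T+G,(255,0,255))
    cv2.imwrite(name,im)
draw(T,(212,222),20,15,"pics/d5t.png"); draw(S2,(235,228),35,15,"pics/d5s.png")
a=cv2.imread("pics/d5t.png");b=cv2.imread("pics/d5s.png");
cv2.imwrite("pics/d5s.png",cv2.resize(b,(600,600)))
E
```

```text
pics/d5t.png origin 192 202 scale 15
pics/d5s.png origin 200 193 scale 15
```

View pics/d5t.png

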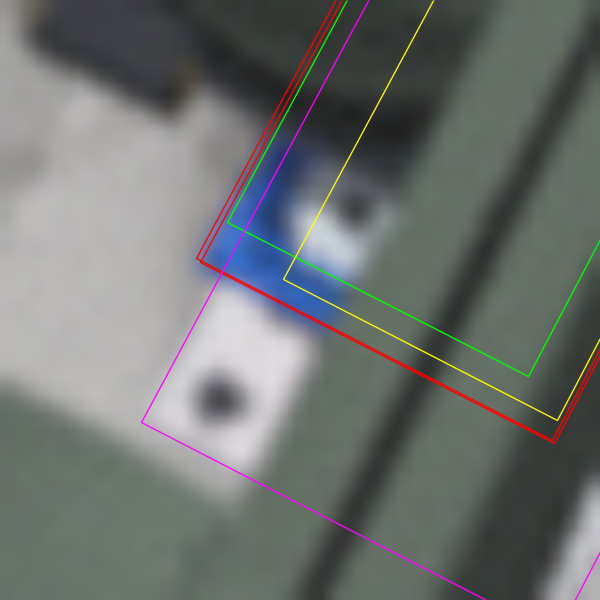

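View pics/d5s.png

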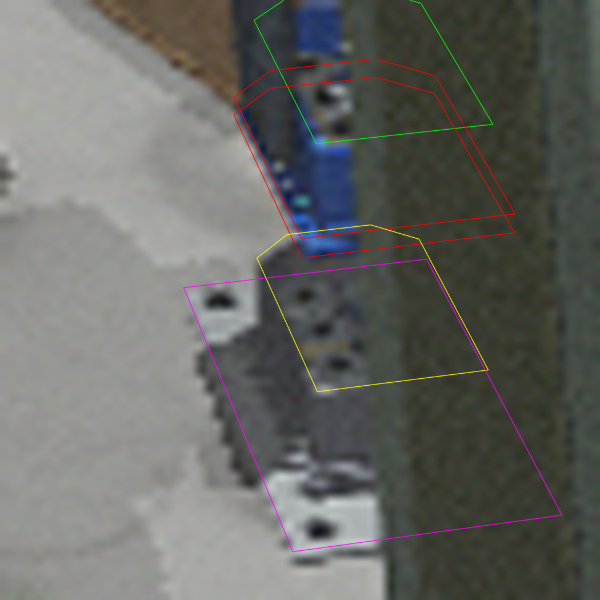

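Request:
{"fn": "drive_tool", "kwargs": {
  "series": [
    [1,[0,0,8],[0,0,0]],
    [1,[0,0,18],[0,0,0]],
    [1,[0,0,27],[0,0,0]],
    [1,[0,0,34],[0,0,0]],
    [1,[0,0.3,38],[0,0,0]]
  ]
}}

```text
time_s: 8.1
ee_pos: [440.5, -150.2, 56.0]
ee_rot: [-179.9, -0.0, 64.1]
force: [-0.0, -0.8, -1.9]
gripper_width: 49.5
```

Request:
{"fn": "drive_tool", "kwargs": {
  "series": [
    [1,[0,0,2],[0,0,0]],
    [1,[0,0,4],[0,0,0]],
    [1,[0,0,6],[0,0,0]],
    [1,[0,0,8],[0,0,0]],
    [1,[0,0,9],[0,0,0]]
  ]
}}

```text
time_s: 8.6
ee_pos: [441.1, -150.4, 48.1]
ee_rot: [180.0, -0.0, 64.1]
force: [0.3, 0.4, -1.8]
gripper_width: 49.9
```

```bash
python3 - <<'E'
from look import *
did([0,.3,38],[0,0,0]);did([0,0,9],[0,0,0]); print(load()[0],load()[1].as_euler('xyz',degrees=True))
s=st()
E
```

```text
[ 441.06652157 -150.41677717   48.1778868 ] [ 1.79994656e+02 -2.68737457e-02  6.41190303e+01]
t 8.60 [ 441.1  -150.44   48.13] [ 1.7998e+02 -2.0000e-02  6.4120e+01] [-20.3  19.  116.7   0.   44.3 -84.4] F [ 0.3  0.4 -1.8] w 49.9
```

No contact yet at z=48 (skirt at rim level). Lower gently by 4 and read the force.

Request:
{"fn": "drive_tool", "kwargs": {
  "series": [
    [1,[0,0,1],[0,0,0]],
    [1,[0,0,2],[0,0,0]],
    [1,[0,0,3],[0,0,0]],
    [1,[0,0,4],[0,0,0]],
    [1,[0,0,4],[0,0,0]]
  ]
}}

```text
time_s: 9.1
ee_pos: [441.0, -150.4, 44.0]
ee_rot: [180.0, -0.0, 64.1]
force: [-0.4, -0.2, -1.4]
gripper_width: 50.0
```

Request:
{"fn": "drive_tool", "kwargs": {
  "series": [
    [1,[0,0,0.5],[0,0,0]],
    [1,[0,0,1],[0,0,0]],
    [1,[0,0,1.5],[0,0,0]],
    [1,[0,0,2],[0,0,0]],
    [1,[0,0,2],[0,0,0]]
  ]
}}

```text
time_s: 9.6
ee_pos: [441.2, -150.5, 43.3]
ee_rot: [180.0, -0.0, 64.1]
force: [-2.2, 1.7, 9.8]
gripper_width: 49.8
```

Request:
{"fn": "drive_tool", "kwargs": {
  "series": [
    [1,[0,0,0.5],[0,0,0]],
    [1,[0,0,1],[0,0,0]],
    [1,[0,0,1],[0,0,0]],
    [1,[0,0,0],[0,0,0]],
    [1,[0,0,-0.8],[0,0,0]]
  ]
}}

```text
time_s: 10.1
ee_pos: [441.2, -150.5, 43.2]
ee_rot: [180.0, -0.0, 64.1]
force: [0.3, -1.0, -1.5]
gripper_width: 49.5
```

Request:
{"fn": "drive_tool", "kwargs": {
  "series": [
    [0.4,[0,0,0],[0,0,0]],
    [0.3,[0,0,0],[0,0,0]],
    [0.2,[0,0,0],[0,0,0]],
    [0.1,[0,0,0],[0,0,0]],
    [0.1,[0,0,0],[0,0,0]]
  ]
}}

```text
time_s: 10.6
ee_pos: [441.1, -150.4, 42.9]
ee_rot: [180.0, -0.0, 64.1]
force: [-0.6, -0.2, 0.2]
gripper_width: 81.2
```

Request:
{"fn": "drive_tool", "kwargs": {
  "series": [
    [0.1,[0,0,-5],[0,0,0]],
    [0.1,[0,0,-18],[0,0,0]],
    [0,[0,0,-38],[0,0,0]],
    [0,[0,0,-62],[0,0,0]],
    [0,[0,0,-80],[0,0,0]]
  ]
}}

```text
time_s: 11.1
ee_pos: [441.4, -150.6, 124.6]
ee_rot: [179.9, -0.0, 64.1]
force: [0.4, -0.6, 0.6]
gripper_width: 91.2
```

```bash
python3 - <<'E'
from look import *
for d in([0,0,4],[0,0,2],[0,0,-.8],[0,0,-80]): did(d,[0,0,0])
print(load()[0],load()[1].as_euler('xyz',degrees=True))
s=st()
to([320,-300,170],down(20))
E
```

```text
[ 441.04493082 -150.44529705  122.97787825] [ 1.79994656e+02 -2.68737457e-02  6.41190303e+01]
t 11.10 [ 441.41 -150.59  124.55] [ 1.7991e+02 -3.0000e-02  6.4120e+01] [-20.3  13.3 111.1   0.   55.5 -84.4] F [ 0.4 -0.6  0.6] w 91.2
shift [-187.4, -43.6, -47.1] turn [-0.0, -0.0, 0.77] | dist 198 ang 44.1
```

Request:
{"fn": "drive_tool", "kwargs": {
  "series": [
    [0,[-25,-6,-10],[0,0,0.12]],
    [0,[-65,-15,-22],[0,0,0.26]],
    [0,[-110,-26,-34],[0,0,0.4]],
    [0,[-155,-36,-43],[0,0,0.55]],
    [0,[-187,-44,-47],[0,0,0.69]]
  ]
}}

```text
time_s: 11.6
ee_pos: [318.6, -301.4, 171.3]
ee_rot: [179.9, -0.0, 24.2]
force: [-0.1, -1.2, -1.3]
gripper_width: 91.4
```

```bash
python3 - <<'E'
from look import *
did([-187,-44,-47],[0,0,.69])
print(load()[0],load()[1].as_euler('xyz',degrees=True))
s=st()
to([330,-400,170],down(-15))
E
```

```text
[ 319.81839274 -299.50149111  169.8860596 ] [-1.79987015e+02 -2.41277339e-02  2.45849384e+01]
t 11.60 [ 318.56 -301.45  171.28] [ 1.7986e+02 -5.0000e-02  2.4190e+01] [-44.9   8.  110.3  -0.   61.6 -69.1] F [-0.1 -1.2 -1.3] w 91.4
shift [-32.6, 95.6, -0.1] turn [-0.0, -0.0, 0.691] | dist 101 ang 39.6
```

Request:
{"fn": "drive_tool", "kwargs": {
  "series": [
    [0,[-5,15,0],[0,0,0.13]],
    [0,[-13,38,0],[0,0,0.27]],
    [0,[-21,62,0],[0,0,0.41]],
    [0,[-28,82,0],[0,0,0.55]],
    [0,[-33,96,0],[0,0,0.69]]
  ]
}}

```text
time_s: 12.1
ee_pos: [329.8, -402.0, 170.1]
ee_rot: [180.0, -0.0, -15.3]
force: [-0.9, -0.0, -0.8]
gripper_width: 91.0
```

Request:
{"fn": "drive_tool", "kwargs": {
  "series": [
    [0,[0,0,0],[0,0,0]],
    [0,[0,0,0],[0,0,0]],
    [0,[0,0,0],[0,0,0]],
    [0,[0,0,0],[0,0,0]],
    [0,[0,0,0],[0,0,0]]
  ]
}}

```text
time_s: 12.6
ee_pos: [329.8, -399.9, 170.0]
ee_rot: [-180.0, -0.0, -14.9]
force: [-0.5, 0.1, -0.7]
gripper_width: 90.9
```

```bash
python3 - <<'E'
from look import *
did([-33,96,0],[0,0,.69])
print(load()[0],load()[1].as_euler('xyz',degrees=True))
F=look("6"); st()
T,S=F["top"],F["scene"]
S2=dict(S);S2["K"]=S["K"].copy();S2["K"][0,2]-=.8;S2["K"][1,2]-=.93
Rg=Ro.from_euler('Z',-25.9,degrees=True).as_matrix(); G=np.array([441,-150.7,30])
ov([(T,(193,176,263,246),"blue",body(32),G,Rg),(S2,(205,200,275,270),"blue",body(32),G,Rg)],"pics/ov6.png")
E
```

```text
[ 329.75001022 -400.52803071  169.85040673] [-1.79974627e+02 -1.03430916e-02 -1.49491490e+01]
t 12.70 [ 329.78 -400.16  169.99] [-1.7998e+02 -2.0000e-02 -1.4900e+01] [-51.8  15.2 100.9   0.   63.9 -36.9] F [-0.2 -0.   0.5] w 91.2
```

View pics/ov6.png

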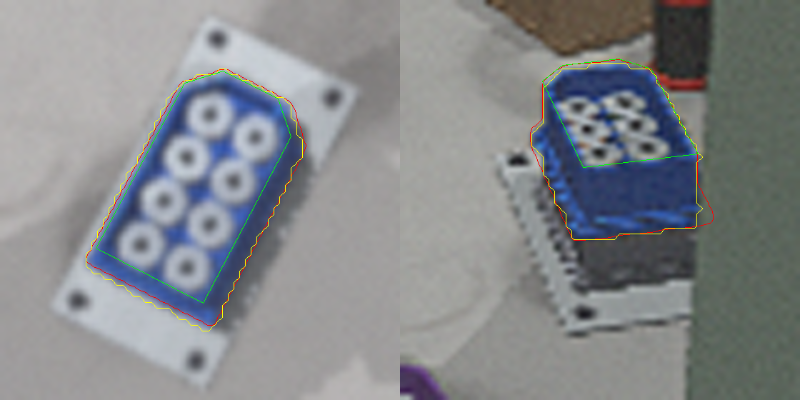

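View pics/top6.png

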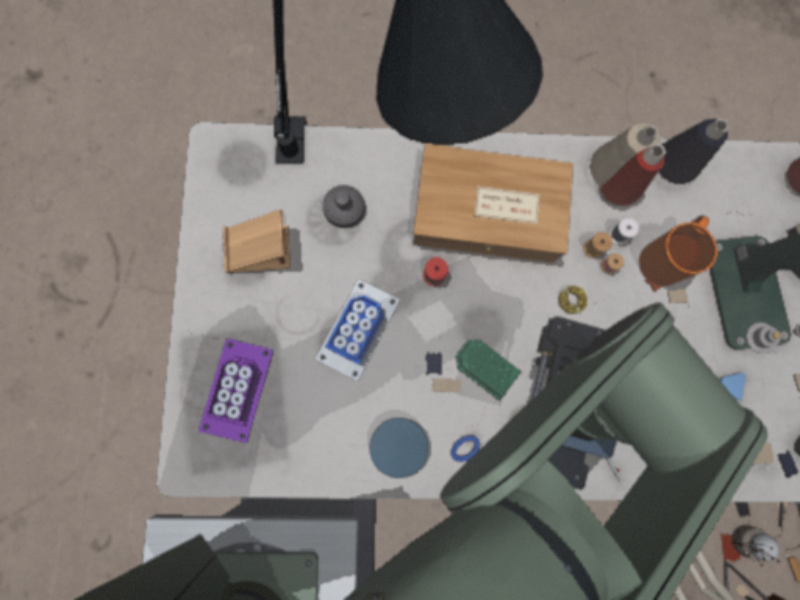

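```bash
cat > fitflat.py <<'E'
from h import *
from scipy.optimize import minimize
def flat(f,box,kind,H,z,x0,free_z=False):
    m=softmask(f,box,kind); b=body(H)
    Rz=lambda a:Ro.from_euler('z',a,degrees=True).as_matrix()
    c=lambda q:np.abs(sil(f,b,np.array([q[0],q[1],z if len(q)<4 else q[3]]),Rz(float(q[2])),box)-m).sum()
    res=[]
    for i in range(4):
        q=np.array(x0,float)+np.random.randn(len(x0))*1.5
        r=minimize(c,q,method="Nelder-Mead",options=dict(initial_simplex=np.r_[[q],q+np.diag([4]*len(q))],xatol=.02,fatol=.02)); res.append((r.fun,r.x))
    return min(res,key=lambda t:t[0])
E
python3 - <<'E'
from fitflat import *
np.random.seed(1)
T=pickle.load(open("top6.pkl","rb"));S=pickle.load(open("scene6.pkl","rb"))
print(flat(T,(193,176,263,246),"blue",32,30,[441,-150.7,-25.9]))
print(flat(T,(276,200,346,270),"green",26,0,[384,-358,53]))
crop(S,(315,218),30,10,"pics/l6s.png")
from plan import *
R=trayR(53,0); to(np.array([384.3,-358,0])+[0,0,80],toolR(R,-1))
E
```

```text
(np.float64(38.92941176470588), array([ 439.77463067, -149.53489676,  -25.65142043]))
(np.float64(63.37254901960784), array([ 383.9527728 , -357.91205232,   53.00706784]))
pics/l6s.png origin 285 188 scale 10
shift [41.7, -55.1, 89.9] turn [-0.0, -0.0, 0.385] | dist 113 ang 22.1
```

View pics/l6s.png

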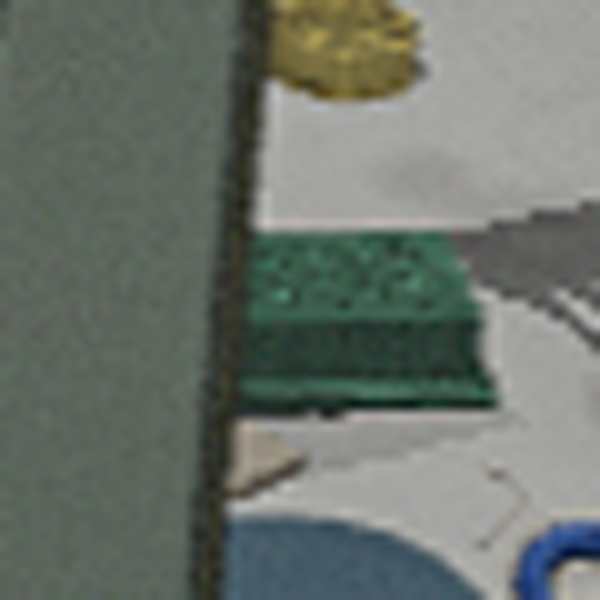

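Request:
{"fn": "drive_tool", "kwargs": {
  "series": [
    [0,[7,-9,14],[0,0,0.07]],
    [0,[18,-23,36],[0,0,0.16]],
    [0,[29,-38,60],[0,0,0.27]],
    [0,[37,-49,80],[0,0,0.34]],
    [0,[42,-55,90],[0,0,0.385]]
  ]
}}

```text
time_s: 13.2
ee_pos: [384.5, -356.6, 78.2]
ee_rot: [-179.9, 0.2, -37.1]
force: [-0.6, -0.1, 0.2]
gripper_width: 91.3
```

Request:
{"fn": "drive_tool", "kwargs": {
  "series": [
    [0,[0,0,14],[0,0,0]],
    [0,[0,0,30],[0,0,0]],
    [0,[0,0,44],[0,0,0]],
    [0,[0,0,54],[0,0,0]],
    [0,[0,0,60],[0,0,0]]
  ]
}}

```text
time_s: 13.7
ee_pos: [384.4, -357.9, 19.2]
ee_rot: [-180.0, 0.0, -37.0]
force: [0.1, -0.7, 0.2]
gripper_width: 91.0
```

```bash
python3 - <<'E'
from look import *
did([42,-55,90],[0,0,.385]);did([0,0,60],[0,0,0])
print(load()[0],load()[1].as_euler('xyz',degrees=True))
F=look("7"); st()
crop(F["top"],(312,236),45,8,"pics/a.png");crop(F["scene"],(315,218),45,8,"pics/b.png")
cv2.imwrite("pics/c7.png",cv2.resize(np.hstack([cv2.imread("pics/a.png"),cv2.imread("pics/b.png")]),(800,400)))
R=trayR(53,0); to(np.array([384.3,-358,0])+[0,0,10],toolR(R,-1))
E
```

```text
[ 384.55970897 -358.16669899   19.88236181] [-1.79972600e+02 -5.70128030e-05 -3.70080218e+01]
t 13.80 [ 384.3  -357.91   19.33] [-1.7997e+02  7.0000e-02 -3.7000e+01] [-44.2  25.6 110.7   0.   43.7  -7.3] F [-0.3  0.4  0.4] w 90.9
pics/a.png origin 267 191 scale 8
pics/b.png origin 270 173 scale 8
shift [-0.3, 0.0, 9.9] turn [-0.0, -0.0, -0.0] | dist 10 ang 0.0
```

View pics/c7.png

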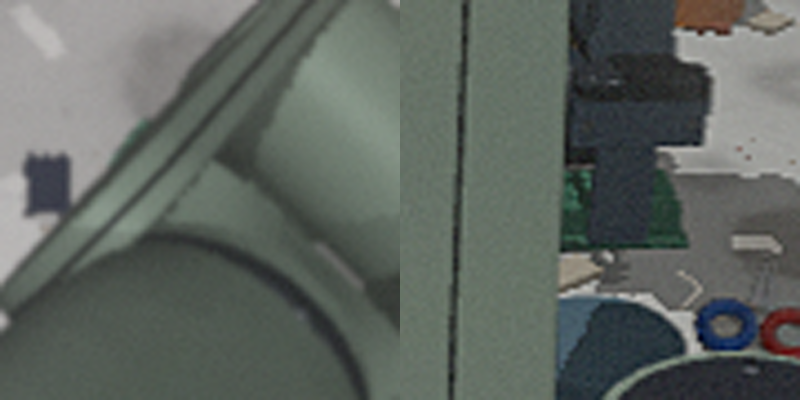

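Scene crop shows the near finger in front of the lid's long side (≈(620,200)), the lid between the jaws; top view is blocked by the arm. Lower the last 10 mm and close.

Request:
{"fn": "drive_tool", "kwargs": {
  "series": [
    [0,[0,0,3],[0,0,0]],
    [0,[0,0,6],[0,0,0]],
    [0,[0,0,8],[0,0,0]],
    [0,[0,0,9],[0,0,0]],
    [0,[0,0,10],[0,0,0]]
  ]
}}

```text
time_s: 14.3
ee_pos: [384.6, -358.2, 9.9]
ee_rot: [-180.0, -0.0, -37.0]
force: [-0.0, -0.4, 0.8]
gripper_width: 91.0
```

Request:
{"fn": "drive_tool", "kwargs": {
  "series": [
    [1,[0,0,0],[0,0,0]],
    [1,[0,0,0],[0,0,0]],
    [1,[0,0,0],[0,0,0]],
    [1,[0,0,0],[0,0,0]],
    [1,[0,0,0],[0,0,0]]
  ],
  "squeeze": 20
}}

```text
time_s: 14.8
ee_pos: [384.6, -358.2, 9.9]
ee_rot: [-180.0, -0.0, -37.0]
force: [0.2, -0.3, -1.1]
gripper_width: 54.1
```

Request:
{"fn": "drive_tool", "kwargs": {
  "series": [
    [1,[0,0,0],[0,0,0]],
    [1,[0,0,0],[0,0,0]],
    [1,[0,0,0],[0,0,0]],
    [1,[0,0,0],[0,0,0]],
    [1,[0,0,0],[0,0,0]]
  ]
}}

```text
time_s: 15.3
ee_pos: [384.7, -358.3, 9.9]
ee_rot: [-180.0, -0.0, -37.0]
force: [1.4, -0.1, 0.2]
gripper_width: 49.9
```

Request:
{"fn": "drive_tool", "kwargs": {
  "series": [
    [1,[0,0,-6],[0,0,0]],
    [1,[0,0,-20],[0,0,0]],
    [1,[0,0,-45],[0,0,0]],
    [1,[0,0,-75],[0,0,0]],
    [1,[0,0,-100],[0,0,0]]
  ]
}}

```text
time_s: 15.8
ee_pos: [384.4, -358.1, 111.4]
ee_rot: [-180.0, -0.0, -37.0]
force: [-0.1, -0.4, -0.2]
gripper_width: 49.4
```

```bash
python3 - <<'E'
from look import *
did([0,0,10],[0,0,0]);did([0,0,-100],[0,0,0])
print(load()[0],load()[1].as_euler('xyz',degrees=True)); st()
to([365,-265,125],down(-75))
E
```

```text
[ 384.5337308  -358.20101436  109.88235151] [-1.79972600e+02 -5.70128030e-05 -3.70080218e+01]
t 15.80 [ 384.4  -358.09  111.4 ] [-1.7998e+02 -1.0000e-02 -3.7010e+01] [-44.2  19.  104.8   0.   56.2  -7.3] F [-0.1 -0.4 -0.2] w 49.4
shift [-71.7, -62.7, -15.1] turn [-0.0, 0.0, 0.663] | dist 96 ang 38.0
```

Request:
{"fn": "drive_tool", "kwargs": {
  "series": [
    [1,[-10,-9,-2],[0,0,0.11]],
    [1,[-27,-24,-6],[0,0,0.25]],
    [1,[-46,-40,-10],[0,0,0.4]],
    [1,[-62,-54,-13],[0,0,0.54]],
    [1,[-72,-63,-15],[0,0,0.66]]
  ]
}}

```text
time_s: 16.3
ee_pos: [364.0, -262.9, 125.2]
ee_rot: [180.0, 0.1, -75.1]
force: [0.3, -0.6, -1.4]
gripper_width: 49.6
```

```bash
python3 - <<'E'
from look import *
did([-72,-63,-15],[0,0,.66])
print(load()[0],load()[1].as_euler('xyz',degrees=True)); st()
to([395,-200,140],down(-111))
E
```

```text
[ 364.95509765 -264.55927905  124.91240583] [-1.79978319e+02  1.67542510e-02 -7.48232331e+01]
t 16.30 [ 363.99 -262.9   125.23] [ 1.7999e+02  7.0000e-02 -7.5100e+01] [-37.3  11.8 113.    0.   55.3  37.7] F [ 0.3 -0.6 -1.4] w 49.6
shift [-54.4, -45.9, -15.1] turn [-0.0, 0.0, 0.631] | dist 73 ang 36.2
```

Request:
{"fn": "drive_tool", "kwargs": {
  "series": [
    [1,[-8,-7,-2],[0,0,0.11]],
    [1,[-20,-17,-6],[0,0,0.24]],
    [1,[-34,-29,-10],[0,0,0.38]],
    [1,[-46,-39,-13],[0,0,0.52]],
    [1,[-54,-46,-15],[0,0,0.63]]
  ]
}}

```text
time_s: 16.8
ee_pos: [395.2, -199.4, 140.4]
ee_rot: [-180.0, 0.0, -111.2]
force: [0.1, 0.0, -0.7]
gripper_width: 50.1
```

```bash
python3 - <<'E'
from look import *
did([-54,-46,-15],[0,0,.63])
print(load()[0],load()[1].as_euler('xyz',degrees=True)); st()
to([441,-150.6,108],down(-115.9))
E
```

```text
[ 395.20932858 -200.40567778  139.94560092] [-1.79992352e+02  2.63109078e-02 -1.10919576e+02]
t 16.80 [ 395.2  -199.4   140.36] [-1.8000e+02  3.0000e-02 -1.1117e+02] [-28.3  10.3 112.5   0.   57.3  82.9] F [ 0.1  0.  -0.7] w 50.1
shift [-62.9, -25.0, 32.0] turn [-0.0, 0.0, 0.087] | dist 75 ang 5.0
```

Request:
{"fn": "drive_tool", "kwargs": {
  "series": [
    [1,[-10,-4,5],[0,0,0.015]],
    [1,[-26,-10,13],[0,0,0.035]],
    [1,[-42,-17,21],[0,0,0.06]],
    [1,[-55,-22,28],[0,0,0.08]],
    [1,[-63,-25,32],[0,0,0.087]]
  ]
}}

```text
time_s: 17.3
ee_pos: [441.1, -149.7, 107.6]
ee_rot: [180.0, 0.0, -115.9]
force: [0.4, -0.7, -2.2]
gripper_width: 49.5
```

Request:
{"fn": "drive_tool", "kwargs": {
  "series": [
    [1,[0,0,0],[0,0,0]],
    [1,[0,0,0],[0,0,0]],
    [1,[0,0,0],[0,0,0]],
    [1,[0,0,0],[0,0,0]],
    [1,[0,0,0],[0,0,0]]
  ]
}}

```text
time_s: 17.8
ee_pos: [440.9, -150.9, 108.2]
ee_rot: [-180.0, 0.0, -115.9]
force: [-0.0, -0.1, -0.6]
gripper_width: 49.8
```

```bash
python3 - <<'E'
from look import *
did([-63,-25,32],[0,0,.087])
print(load()[0],load()[1].as_euler('xyz',degrees=True)); 
F=look("8"); s=st(); T,S=F["top"],F["scene"]
S2=dict(S);S2["K"]=S["K"].copy();S2["K"][0,2]-=.8;S2["K"][1,2]-=.93
p=s["ee_pos"]-[0,0,10]; R=Ro.from_euler('z',s["ee_rot"][2]+90,degrees=True).as_matrix()
g=outline(90,50,12); sk=outline(101,61,14.3); Z=lambda q,z:np.c_[q,np.full(6,z)]
Rg=Ro.from_euler('z',-25.9,degrees=True).as_matrix(); G=np.array([441,-150.6,30])
def draw(f,c,h,k,name):
    crop(f,c,h,k,name); im=cv2.imread(name)
    def L(P,col): cv2.polylines(im,[((proj(f,P)-np.array(c)+h+.5)*k-.5).astype(np.int32)],True,col,1,cv2.LINE_AA)
    L(Z(g,26)@R.T+p,(0,255,0)); [L(Z(sk,z)@R.T+p,(0,0,255)) for z in(0,6)]
    L(Z(g,32)@Rg.T+G,(0,255,255)); L(Z(sk,0)@Rg.T+G,(255,0,255))
    cv2.imwrite(name,im)
draw(T,(214,212),26,12,"pics/d8t.png"); draw(S2,(235,222),33,18,"pics/d8s.png")
cv2.imwrite("pics/d8s.png",cv2.resize(cv2.imread("pics/d8s.png"),(600,600)))
E
```

```text
[ 441.06522653 -150.47271345  107.97787194] [-1.79994667e+02  2.68759202e-02 -1.15904309e+02]
t 17.90 [ 440.96 -150.72  108.12] [-1.7998e+02  2.0000e-02 -1.1593e+02] [-20.3  14.4 112.4   0.   53.2  95.6] F [ 0.   0.1 -0.1] w 49.9
pics/d8t.png origin 188 186 scale 12
pics/d8s.png origin 202 189 scale 18
```

View pics/d8t.png

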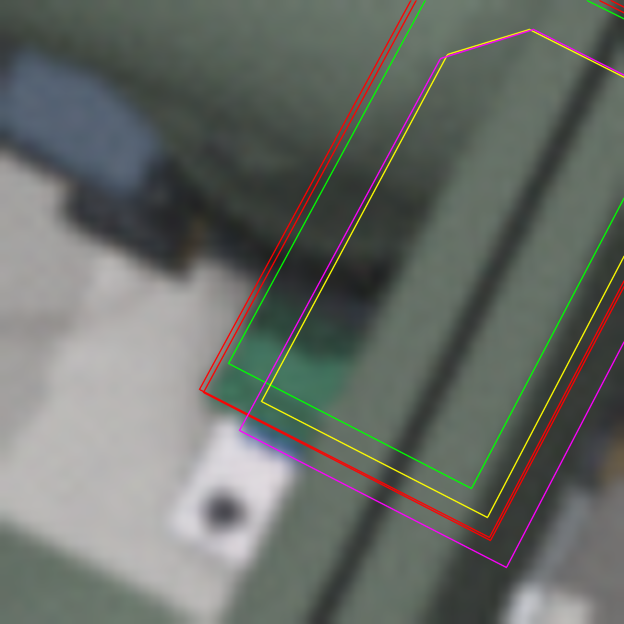

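View pics/d8s.png

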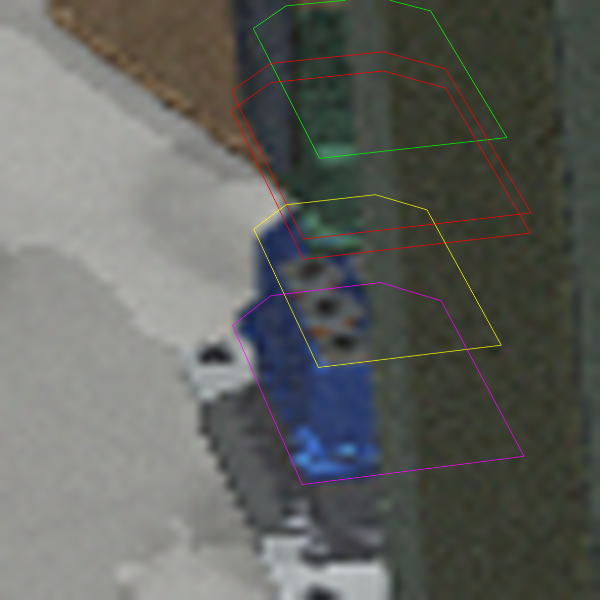

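Request:
{"fn": "drive_tool", "kwargs": {
  "series": [
    [1,[0,0,8],[0,0,0]],
    [1,[0,0,17],[0,0,0]],
    [1,[0,0,25],[0,0,0]],
    [1,[0,0,31],[0,0,0]],
    [1,[0,0,34],[0,0,0]]
  ]
}}

```text
time_s: 18.4
ee_pos: [440.6, -150.3, 72.9]
ee_rot: [179.9, 0.0, -115.9]
force: [0.2, 0.0, -1.2]
gripper_width: 49.9
```

Request:
{"fn": "drive_tool", "kwargs": {
  "series": [
    [1,[0,0,0.5],[0,0,0]],
    [1,[0,0,1],[0,0,0]],
    [1,[0,0,2],[0,0,0]],
    [1,[0,0,3],[0,0,0]],
    [1,[0,0,4],[0,0,0]]
  ]
}}

```text
time_s: 18.9
ee_pos: [441.2, -150.5, 70.1]
ee_rot: [-180.0, 0.0, -115.9]
force: [-0.2, -0.1, -1.0]
gripper_width: 49.6
```

Request:
{"fn": "drive_tool", "kwargs": {
  "series": [
    [1,[0,0,0.5],[0,0,0]],
    [1,[0,0,1],[0,0,0]],
    [1,[0,0,1.5],[0,0,0]],
    [1,[0,0,2],[0,0,0]],
    [1,[0,0,2],[0,0,0]]
  ]
}}

```text
time_s: 19.4
ee_pos: [441.1, -150.4, 67.9]
ee_rot: [-180.0, 0.0, -115.9]
force: [-0.1, 1.1, -0.4]
gripper_width: 49.9
```

Request:
{"fn": "drive_tool", "kwargs": {
  "series": [
    [1,[0,0,0.5],[0,0,0]],
    [1,[0,0,1],[0,0,0]],
    [1,[0,0,1.5],[0,0,0]],
    [1,[0,0,2],[0,0,0]],
    [1,[0,0,2],[0,0,0]]
  ]
}}

```text
time_s: 19.9
ee_pos: [441.1, -150.5, 66.0]
ee_rot: [-180.0, 0.0, -115.9]
force: [0.4, -0.4, -0.4]
gripper_width: 50.1
```

Request:
{"fn": "drive_tool", "kwargs": {
  "series": [
    [1,[0,0,0.3],[0,0,0]],
    [1,[0,0,0.6],[0,0,0]],
    [1,[0,0,0.9],[0,0,0]],
    [1,[0,0,1.2],[0,0,0]],
    [1,[0,0,1.2],[0,0,0]]
  ]
}}

```text
time_s: 20.4
ee_pos: [441.1, -150.5, 65.9]
ee_rot: [-180.0, 0.0, -115.9]
force: [-2.2, 0.8, 10.4]
gripper_width: 50.1
```

Request:
{"fn": "drive_tool", "kwargs": {
  "series": [
    [1,[0,0,-0.5],[0,0,0]],
    [1,[0,0,-1],[0,0,0]],
    [0.4,[0,0,-1],[0,0,0]],
    [0.25,[0,0,-1],[0,0,0]],
    [0.1,[0,0,-1],[0,0,0]]
  ]
}}

```text
time_s: 20.9
ee_pos: [441.1, -150.5, 65.6]
ee_rot: [-180.0, 0.0, -115.9]
force: [-0.6, -0.7, -1.2]
gripper_width: 68.0
```

Request:
{"fn": "drive_tool", "kwargs": {
  "series": [
    [0.1,[0,0,0],[0,0,0]],
    [0.1,[0,0,-2],[0,0,0]],
    [0.1,[0,0,-12],[0,0,0]],
    [0.05,[0,0,-30],[0,0,0]],
    [0,[0,0,-50],[0,0,0]]
  ]
}}

```text
time_s: 21.4
ee_pos: [440.9, -150.4, 116.7]
ee_rot: [180.0, 0.0, -115.9]
force: [0.5, 0.3, -0.3]
gripper_width: 90.2
```

```bash
python3 - <<'E'
from look import *
for d in(34,4,2,2,1.2,-1,-50): did([0,0,d],[0,0,0])
print(load()[0],load()[1].as_euler('xyz',degrees=True)); st()
to([320,-300,150],down(-95))
E
```

```text
[ 441.06297509 -150.47568745  115.77787104] [-1.79994667e+02  2.68759202e-02 -1.15904309e+02]
t 21.40 [ 440.86 -150.41  116.66] [ 1.7997e+02  2.0000e-02 -1.1591e+02] [-20.3  13.8 111.7   0.   54.5  95.6] F [ 0.5  0.3 -0.3] w 90.2
shift [187.4, 43.6, -34.3] turn [-0.0, 0.0, -0.365] | dist 195 ang 20.9
```

Request:
{"fn": "drive_tool", "kwargs": {
  "series": [
    [0,[25,6,-8],[0,0,-0.05]],
    [0,[65,15,-18],[0,0,-0.14]],
    [0,[110,26,-26],[0,0,-0.23]],
    [0,[155,36,-32],[0,0,-0.31]],
    [0,[187,44,-34],[0,0,-0.365]]
  ]
}}

```text
time_s: 21.9
ee_pos: [318.7, -301.6, 151.3]
ee_rot: [-179.9, -0.1, -94.9]
force: [0.1, -0.2, 0.3]
gripper_width: 91.3
```

Request:
{"fn": "drive_tool", "kwargs": {
  "series": [
    [0,[10,5,0],[0,0,0]],
    [0,[25,12,0],[0,0,0]],
    [0,[40,20,0],[0,0,0]],
    [0,[52,26,0],[0,0,0]],
    [0,[60,30,0],[0,0,0]]
  ]
}}

```text
time_s: 22.4
ee_pos: [284.8, -357.1, 149.8]
ee_rot: [-180.0, 0.0, -95.0]
force: [-0.8, -0.4, 0.1]
gripper_width: 91.2
```

Request:
{"fn": "drive_tool", "kwargs": {
  "series": [
    [0,[0,0,0],[0,0,0]],
    [0,[0,0,0],[0,0,0]],
    [0,[0,0,0],[0,0,0]],
    [0,[0,0,0],[0,0,0]],
    [0,[0,0,0],[0,0,0]]
  ]
}}

```text
time_s: 22.9
ee_pos: [284.9, -356.3, 149.7]
ee_rot: [-180.0, 0.0, -95.0]
force: [0.5, 0.2, 0.3]
gripper_width: 91.0
```

```bash
python3 - <<'E'
from look import *
from fitflat import flat
F=look("9"); st()
T,S=F["top"],F["scene"]
S2=dict(S);S2["K"]=S["K"].copy();S2["K"][0,2]-=.8;S2["K"][1,2]-=.93
Rg=Ro.from_euler('z',-25.9,degrees=True).as_matrix()
bT=(193,176,263,246)
ov([(T,bT,"green",body(26),[441,-150.6,56],Rg),(S2,(205,190,275,260),None,body(26),[441,-150.6,56],Rg),(S2,(205,190,275,260),None,body(32),[441,-150.6,30],Rg)],"pics/ov9.png")
print(flat(T,bT,"green",26,56,[441,-150.6,-25.9]))
E
```

```text
t 23.00 [ 284.78 -356.45  149.64] [-1.7998e+02  2.0000e-02 -9.4970e+01] [-52.8  10.9 110.1   0.   59.   42.1] F [-1.2  0.2 -0.1] w 91.2
(np.float64(53.23529411764706), array([ 439.03032229, -149.81435252,  -26.41188258]))
```

View pics/ov9.png

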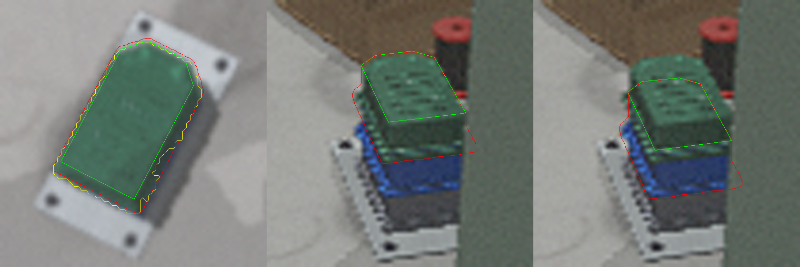

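View pics/top9.png

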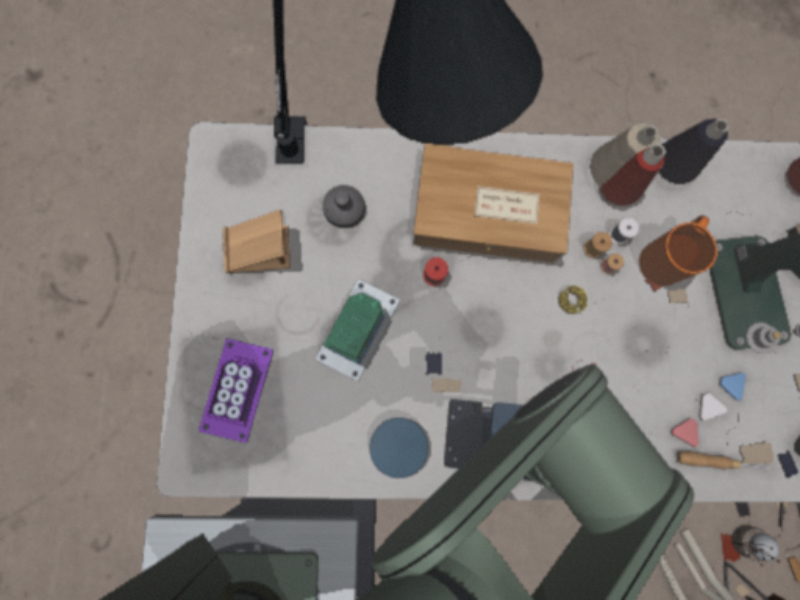

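```bash
python3 - <<'E'
from workcell import env
print(env.job_done()); print(env.state()["time_s"])
E
```

```text
the job is handed in; nothing more can be done
None
the job is handed in; nothing more can be done
```

I set the blue tray on the grey tray, then the green lid on the blue tray, and handed the job in at about 23 s of the 72 s allowed. The hand-in reports no verdict.

**Tray:** I lifted it off the stand with the tool tilted 35° and the jaws across its 50 mm width. It came to a firm stop with the tool at z ≈ 43.3 mm, where I had expected about 42. I put the difference down to how high the grip sat on the tray. The outline of a seated tray at z = 30 mm then matched both cameras.

**Lid:** I placed it cut corners over cut corners, and it came to a firm stop with the tool at z = 65.9 mm. That puts its underside at 56.0 mm, where both seated parts should be. The seated outline matched both cameras to within about a pixel.

**Bystanders:** In the last top picture the weight, spool and tape measure are where they were at the start. The gripper is open and about 25 cm from the stack.

**Checks that disagreed:**
- **Camera fits against the arm:** automatic fits of the outlines in the top picture put the tray about 1.7 mm and the lid about 2.2 mm from where the arm released them. I blame a ragged colour mask on the shaded side and trusted the arm's position and the firm stops instead.
- **Between the cameras:** the two cameras differed by about 5 mm on the grey plate. I corrected the scene camera using the plate's screws.

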